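Crisscross tightening of a lathe gear-case cover

ROBOT

A 7-joint arm with a two-finger parallel gripper is mounted at the origin on the work surface. World frame = base frame: x ahead of the robot, y to its left, z up, the work surface at z = 0. Lengths are in m, angles in rad, forces in N, time in s.
With the tool pointing down it reaches from about 0.4 to 0.9 m from the base axis. Payload 5.5 kg.
Tool frame: the origin (TCP) lies at the centre of the arm's flange, where the gripper is bolted on; the fingertips stand 178 mm ahead of it and the grasp point (between the pads) lies 159 mm ahead of it (r.grip_point_offset is the distance from the TCP to the grasp point, in m); z points along the fingers, x is the direction in which the jaws open and shut, and the axes are right-handed (so a half turn about z gives the same grasp; the last joint's range is limited). The gripper opens to 92 mm and grips with 3 to 60 N. Pads are 19 mm wide; open, the fingers measure 130 mm over their backs; the gripper's body (75 mm by 190 mm) begins 47 mm behind the grasp point.
Start: joints at [1.565, 0.501, -0.427, 1.55, 0.221, 1.138, -0.21], TCP at [0.173, -0.627, 0.405] pointing down, gripper open.
Joint ranges: [-2.88, 2.88], [-0.31, 2.03], [-1.54, 1.56], [0.2, 2.42], [-1.41, 4.55], [0.19, 2.02], [-2.57, 2.57]. Speed limits (rad/s): [2.57, 2.57, 3.14, 3.14, 3.14, 3.14, 3.14].

INTERFACE

Orientations are given as a unit quaternion [x, y, z, w].
In Python, from plant import state, optics, ticket, r gives the robot as it stands.
- The arm moves only by the tool play_rows, never from a script. Its argument "motion" is a list of rows, each a list of 3 entries, a list of its own where there are three numbers: the opening, from 0 (shut) to 1 (fully open), then the shift along the world's x, y, z in cm, then the turn, a rotation vector about the world's x, y, z in degrees. A call has 1 to 5 rows; each row shifts and turns the commanded pose from where the row before left it; what a row does not reach is not made up. A row lasts 1/8 s, in which the tool goes at most 62.5 mm and 10.7 degrees, less where a joint would pass 70% of its speed; a pose out of reach is approached as far as the arm can. A call with a gripper value outside its range is refused whole. The fingers move at their own pace and stop on an object; "newtons" is the grip in N (left out, the last holds). Time passes only in rows, so rows that do not move let the fingers close. It gives the time, the measured TCP pose, the force and the opening at its end, in the units of the state.
- state(): the state, without advancing time (a new reading comes with each control period).
- optics.grab_frame(name): name is "scene" or "top"; returns the picture (400x640x3 uint8, blue, green, red); there is no depth.
- optics.camera_params(name): a dict with "fx", "fy", "cx", "cy" (pixels), "dist_coeffs" ([k1, k2, p1, p2, k3] as OpenCV has them; the pictures are not rectified), "pose" (4x4, takes a point from camera to world coordinates). Camera axes: x right, y down, z forward; pixel columns grow to the right and rows downward; lengths in m; the calibration is good to about 2 mm. A picture is of the moment at which its call begins. camera_params takes no time and is no camera call.
- ticket.finish_job(): hands the job in, once; it reports no verdict.
The state is a dict: "clock": time; "joints": joint angles; "qd": joint speeds; "joint_efforts": joint torques, N m; "ee_pos": TCP position; "tcp_rot": TCP orientation; "ft_force": force on the tool from outside, world axes, zero at the start; "wrist_torque": the same for the moment, N m; "width": finger opening in m.
Only numpy, scipy, OpenCV 4.12 (cv2) and the standard library are available. Lean on these libraries where they do the work, as an engineer would, in place of code of your own. Each camera call takes 0.05 s, during which the arm holds its last target. There are 200 camera calls.

TASK

Fasten the cover of the lathe's gear case with its four red T-bar knobs, turning them clockwise by feel in crisscross order (each second knob is the one diagonally opposite the first) in two passes: first turn each only until it lightly bears on the cover, about 0.1 newton metre, and when all four bear, go round crisscross again and bring each to about 0.3 newton metre. Do not over-tighten any, let go at the end, and leave everything else where it is.

Things in the scene. Friction and masses are not known exactly. Their poses are not given: they have to be found in the camera images.
- cover: The aluminium cover plate, 170 x 170 x 10 mm, lying loose in the rim on top of the green gear case of the hand crank lathe; origin at the centre of its underside, z up. Its top is 85 mm above the table and the four knobs stand at +-52 mm in x and y from its centre
- knob_a: Red T-bar knob at the -x +y corner (cover frame), diagonally opposite knob_c. All four are alike: origin on the screw axis at the underside of the foot, z up; bar 52 long (along this x when at rest), 14 thick, 18 high, 26 to 44 mm above the origin, with a 12 mm hub and a 44 mm wide, 6 mm high foot below. Clockwise from above tightens; the screw sinks 2 mm per radian
- knob_b: Red T-bar knob at the +x +y corner (cover frame), diagonally opposite knob_d. Same shape as knob_a. The gap under each foot differs, 0.2 to 1.9 mm at the start, so the bar first turns almost freely (0.02 N m) for 0.1 to 0.95 rad. The bar also floats 4 mm up and down on its hub, so lifting or leaning on it a little does not load the screw
- knob_c: Red T-bar knob at the +x -y corner (cover frame), diagonally opposite knob_a. Same shape as knob_a. Once the foot bears, the torque on the held bar climbs by about 0.35 N m per radian; 0.1 N m gives a clamping force of some 7 N, 0.3 N m some 23 N, 0.5 N m some 40 N (more when friction is low)
- knob_d: Red T-bar knob at the -x -y corner (cover frame), diagonally opposite knob_b. Same shape and feel as the others. The bar is sprung on its hub (1 N m per radian, up to 0.6 rad): when let go it springs back by that wind-up, while the screw stays where it was turned and keeps its clamping force
- crank_handle (a point): Middle of the wooden crank handle (22 mm thick, 60 long) on the lathe's left (+y) side, a bystander
- neck: Bystander: turned fig-wood puppet neck, 42 mm wide, 70 high, standing; origin under its centre
- hat: Bystander: small green-lacquered hat, brim 90 mm, 38 high; origin under its centre
- dowel_1: Bystander: bamboo dowel, 14 mm thick, 180 long along x, lying; origin under its middle
- dowel_2: Bystander: bamboo dowel, 14 mm thick, 180 long along x, lying; origin under its middle
- calliper: Bystander: brass calliper, 150 mm long along x, 7 high; origin under the middle of its beam
- wax: Bystander: amber jar of polishing wax, 60 mm wide, 70 high; origin under its centre
- mallet: Bystander: hammer lying along its x; origin under its middle
Not all that is in view belongs to the job. Of the things shaped like the cover, the aluminium one is meant.

How it is judged:
On the way:
1. all four knobs bear on the cover, none of them tight yet (contact force between knob_a and cover between 1 and 15 N and contact force between knob_b and cover between 1 and 15 N and contact force between knob_c and cover between 1 and 15 N and contact force between knob_d and cover between 1 and 15 N), for 0.2 s.
At the end, for the whole second after the job is handed in: All four knobs press on the cover with 15 to 40 N each, the cover is at rest, and the fingers touch nothing (contact force between knob_a and cover between 15 and 40 N and contact force between knob_b and cover between 15 and 40 N and contact force between knob_c and cover between 15 and 40 N and contact force between knob_d and cover between 15 and 40 N and contact force between the fingers and anything else below 0.5 N and linear speed of cover below 0.01 m/s).
It fails at once if a knob is over-tightened: it presses on the cover with more than 40 N (contact force between any of knob_a, knob_b, knob_c, knob_d and cover above 40 N).
It fails at once if a knob is tightened past 15 N while another does not yet bear on the cover ((contact force between knob_a and cover above 15 N and contact force between any of knob_b, knob_c, knob_d and cover below 0.3 N) or (contact force between knob_b and cover above 15 N and contact force between any of knob_a, knob_c, knob_d and cover below 0.3 N) or (contact force between knob_c and cover above 15 N and contact force between any of knob_a, knob_b, knob_d and cover below 0.3 N) or (contact force between knob_d and cover above 15 N and contact force between any of knob_a, knob_b, knob_c and cover below 0.3 N)).
It fails at once if first pass not crisscross: two neighbouring knobs bear on the cover while neither of the other two does ((contact force between each of knob_a, knob_b and cover above 1 N and contact force between each of knob_c, knob_d and cover below 0.3 N) or (contact force between each of knob_b, knob_c and cover above 1 N and contact force between each of knob_a, knob_d and cover below 0.3 N) or (contact force between each of knob_c, knob_d and cover above 1 N and contact force between each of knob_a, knob_b and cover below 0.3 N) or (contact force between each of knob_d, knob_a and cover above 1 N and contact force between each of knob_b, knob_c and cover below 0.3 N)).
It fails at once if second pass not crisscross: two neighbouring knobs are tight while neither of the other two is ((contact force between each of knob_a, knob_b and cover above 15 N and contact force between each of knob_c, knob_d and cover below 13 N) or (contact force between each of knob_b, knob_c and cover above 15 N and contact force between each of knob_a, knob_d and cover below 13 N) or (contact force between each of knob_c, knob_d and cover above 15 N and contact force between each of knob_a, knob_b and cover below 13 N) or (contact force between each of knob_d, knob_a and cover above 15 N and contact force between each of knob_b, knob_c and cover below 13 N)).
It fails at once if a bystander or the crank handle is shifted by more than 20 mm (distance of any of neck, hat, dowel_1, dowel_2, calliper, wax, mallet, crank_handle from where it was at the start of the episode above 0.02 m).
It also fails if it takes over 72 s, if anything falls off the work surface, if the arm or the gripper's body presses on something with over 40 N, if the wrist force passes 120 N, or if a joint passes its speed limit or range.

## Working session

There is one attempt and no reset: what is moved stays moved. The work goes in short steps, Python scripts to look and compute and a tool call to move; the robot and the scene stay as the last step left them, time stands still between calls to the robot, and variables do not carry over. Pictures are saved under pics/ and viewed, about 8 in all and at most 12, crops included, and the job is handed in when it is done.

Besides the shell and the picture viewer there is one more tool, called after "Call:" by a JSON object that holds its "fn" and its "kwargs", one argument or row to a line. play_rows: Moves the arm, as the interface text tells. Its arguments: {"type":"object","properties":{"motion":{"type":"array"},"newtons":{"type":"number"}},"required":["motion"]}

```bash
mkdir -p pics
python3 - <<'E'
from plant import state,optics,r
import cv2
s=state();print(s)
for n in("scene","top"):
    cv2.imwrite(f"pics/{n}0.png",optics.grab_frame(n)); p=optics.camera_params(n);print(n,p)
E
```

```text
{'clock': 0.0, 'joints': array([ 1.56519075,  0.50186819, -0.42678031,  1.55145725,  0.22077309,
        1.13827702, -0.21033349]), 'qd': array([-9.46113204e-04,  1.57588859e-03,  7.75194949e-05, -6.25828385e-05,
        1.74305908e-03, -3.58933016e-04, -5.43274412e-04]), 'joint_efforts': array([-1.13803500e-03, -5.66595733e+01, -5.81614718e+00, -2.79114532e+01,
       -6.84938533e-02,  3.07075249e-02,  2.20148545e-04]), 'ee_pos': array([ 0.1724785 , -0.62633078,  0.40366127]), 'tcp_rot': array([ 7.95481227e-01, -6.05977439e-01, -7.50193816e-04, -6.30645238e-04]), 'ft_force': array([-0.65681567,  0.31643405,  0.02238205]), 'wrist_torque': array([ 0.03603383,  0.0649742 , -0.0404888 ]), 'width': 0.09178500605512936}
scene {'fx': 388.49465129370014, 'fy': 388.49465129370014, 'cx': 317.62208696771614, 'cy': 198.56977757299381, 'dist_coeffs': array([-0.07779851,  0.        ,  0.        ,  0.        ,  0.        ]), 'pose': array([[-0.82769681,  0.38722429, -0.40617157,  0.98184733],
       [ 0.56080001,  0.5972226 , -0.57343571,  0.6221713 ],
       [ 0.0205266 , -0.70241193, -0.71147462,  0.90280994],
       [ 0.        ,  0.        ,  0.        ,  1.        ]])}
top {'fx': 468.3380938715493, 'fy': 468.3380938715493, 'cx': 318.2933354203916, 'cy': 194.60658863678157, 'dist_coeffs': array([-0.11283772,  0.        ,  0.        ,  0.        ,  0.        ]), 'pose': array([[ 0.00805439, -0.98133313,  0.19214686,  0.26244728],
       [-0.99995961, -0.00713769,  0.00546255, -0.02169338],
       [-0.0039891 , -0.1921831 , -0.98135098,  1.47530739],
       [ 0.        ,  0.        ,  0.        ,  1.        ]])}
```

View pics/top0.png

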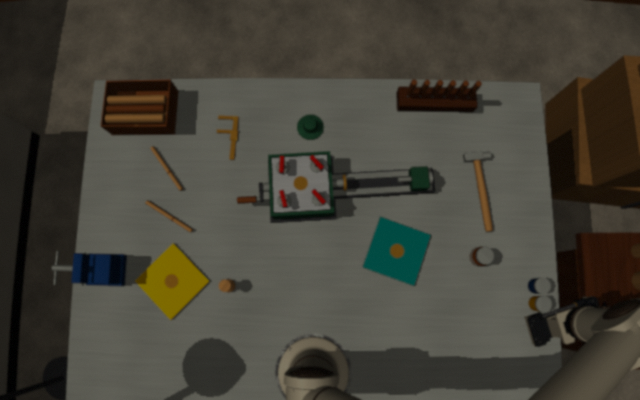

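View pics/scene0.png

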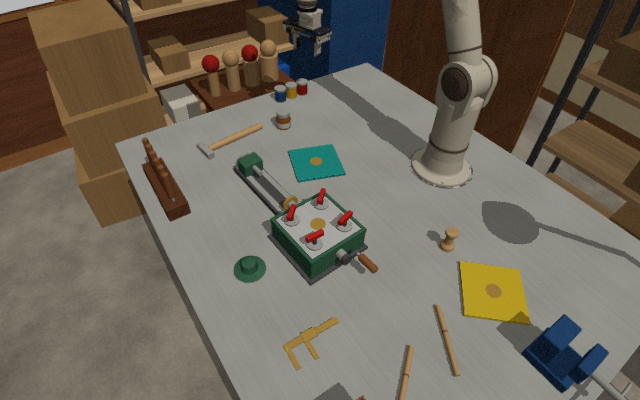

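The top view shows the lathe at about (301,185). Its four red knobs are at (282,164), (317,162), (284,199) and (319,197), and the crank is at (246,200), towards +y. The scene view agrees. Next I'll measure the bars.

```bash
cat > h.py <<'E'
import numpy as np,cv2
from plant import state,optics,r
def ray(n,uv,z):
    p=optics.camera_params(n);K=np.array([[p['fx'],0,p['cx']],[0,p['fy'],p['cy']],[0,0,1]])
    q=cv2.undistortPoints(np.array(uv,float).reshape(-1,1,2),K,p['dist_coeffs'])[:,0]
    d=np.c_[q,np.ones(len(q))]@p['pose'][:3,:3].T;o=p['pose'][:3,3]
    return (o+d*((z-o[2])/d[:,2])[:,None])[:,:2]
def red(n,im,z=.129):
    b,g,rr=[im[...,i].astype(int) for i in range(3)]
    m=((rr>60)&(rr>2.2*g)&(rr>2.2*b)).astype(np.uint8)
    c,l,st,ce=cv2.connectedComponentsWithStats(m)
    out=[]
    for i in range(1,c):
        if st[i,4]<15: continue
        v,u=np.nonzero(l==i);P=ray(n,np.c_[u,v],z);w,V=np.linalg.eigh(np.cov(P.T))
        out.append((ce[i].round(1),st[i,4],P.mean(0).round(4),np.degrees(np.arctan2(V[1,1],V[0,1]))%180,(np.sqrt(12*w)*1000).round(0)))
    return out
E
python3 - <<'E'
from h import *
for n in("top","scene"):
    im=cv2.imread(f"pics/{n}0.png")
    for o in red(n,im,.121): print(n,*o)
im=cv2.imread("pics/top0.png")
# aluminium top: bright low-saturation within the lathe box; also green case
c=im[130:240,225:360];cv2.imwrite("pics/crop.png",cv2.resize(c,None,fx=5.5,fy=5.5,interpolation=cv2.INTER_CUBIC))
c=cv2.imread("pics/scene0.png")[170:290,250:400];cv2.imwrite("pics/crop2.png",cv2.resize(c,None,fx=5,fy=5,interpolation=cv2.INTER_CUBIC))
E
```

```text
top [316.5 162.2] 77 [ 0.6262 -0.008 ] 41.09677911061945 [14. 52.]
top [281.4 164. ] 69 [0.6199 0.0969] 0.04514936625750465 [12. 52.]
top [283.  198.7] 68 [0.5145 0.0897] 16.321936509465445 [12. 48.]
top [318.6 196.5] 75 [ 0.5221 -0.0152] 42.17162231860078 [13. 49.]
scene [249.   51.7] 180 [ 0.2692 -0.9614] 62.400153747971814 [ 65. 133.]
scene [210.1  62.7] 222 [ 0.4618 -0.9556] 72.93379806351862 [ 64. 142.]
scene [301.6  89.5] 86 [ 0.2496 -0.5423] 56.536505706272834 [38. 70.]
scene [320.7 195.9] 83 [ 0.5219 -0.012 ] 43.01169592892265 [15. 62.]
scene [291. 212.] 97 [ 0.6253 -0.0051] 45.19095146117479 [16. 60.]
scene [344.7 217.4] 108 [0.5141 0.0911] 19.316899393319687 [18. 58.]
scene [314.3 235.4] 129 [0.6177 0.0983] 3.326352367834062 [21. 53.]
```

View pics/crop.png

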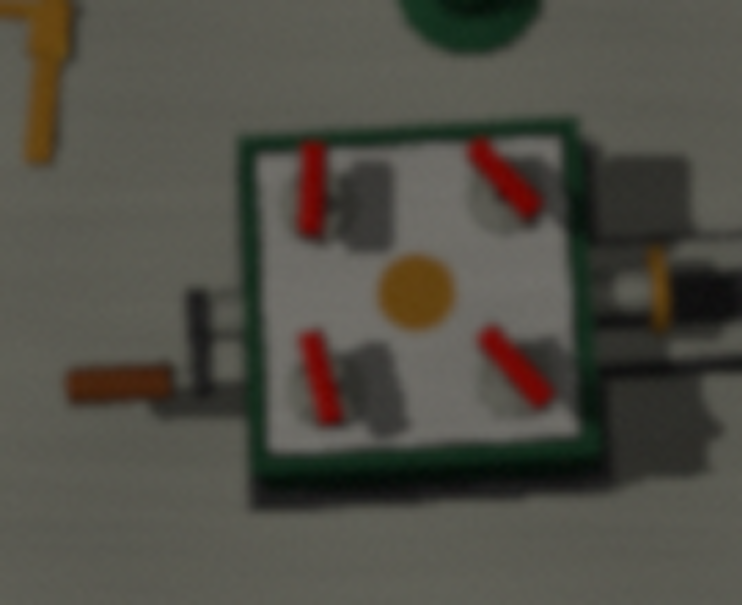

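The crop is clear: all four bars are visible. The cover centre is about (.571,.041) with a yaw of about 4°. That makes a=(.515,.089), b=(.619,.096), c=(.626,-.007) and d=(.5225,-.0145), with bar angles of about 18, 1, 43 and 42°. I'll head for knob a first.

Call:
{"fn": "play_rows", "kwargs": {
  "motion": [
    [0.45,[5,4,0],[0,0,10.5]],
    [0.45,[5,4,0],[0,0,10.5]],
    [0.45,[5,4,0],[0,0,10.5]],
    [0.45,[5,4,0],[0,0,10.5]],
    [0.45,[5,4,0],[0,0,10.5]]
  ],
  "newtons": 25
}}

```text
clock: 0.72
ee_pos: [0.4177, -0.43, 0.4045]
tcp_rot: [0.982, -0.189, -0.0, 0.0]
ft_force: [1.2, -0.3, -0.7]
width: 0.0461
```

```bash
cat >> h.py <<'E'
C={'a':(.515,.089),'b':(.619,.0965),'c':(.626,-.0075),'d':(.5225,-.0145)}
def st(k=None):
    s=state();x,y,z,w=s['tcp_rot'];yaw=np.degrees(np.arctan2(2*(x*y+z*w),1-2*(y*y+z*z)))
    F=s['ft_force'];M=s['wrist_torque'];p=s['ee_pos']
    print('t',round(s['clock'],2),'p',p.round(4),'jaw',yaw.round(1),'tilt',np.round([x*w*2,2*y*w],3),'w',round(s['width'],4),'q7',s['joints'][6].round(2),'F',F.round(1),'M',M.round(3))
    if k:
        d=p[:2]-C[k];print('err',(d*1000).round(1),'T about screw',(M[2]+d[0]*F[1]-d[1]*F[0]).round(3))
E
python3 -c "
from h import *
st()"
```

```text
t 0.72 p [ 0.4177 -0.43    0.4045] jaw -21.8 tilt [ 0. -0.] w 0.0461 q7 0.11 F [ 1.2 -0.3 -0.7] M [-0.063 -0.056  0.032]
```

Call:
{"fn": "play_rows", "kwargs": {
  "motion": [
    [0.45,[0.93,5.15,-0.5],[0,0,10.5]],
    [0.45,[0.93,5.15,-0.5],[0,0,10.5]],
    [0.45,[0.93,5.15,-0.5],[0,0,10.5]],
    [0.45,[0.93,5.15,-0.5],[0,0,10.5]],
    [0.45,[0.93,5.15,-0.5],[0,0,10.5]]
  ]
}}

```text
clock: 1.35
ee_pos: [0.463, -0.1724, 0.3795]
tcp_rot: [0.964, 0.265, -0.0, 0.0]
ft_force: [0.8, 0.4, -0.4]
width: 0.0413
```

Call:
{"fn": "play_rows", "kwargs": {
  "motion": [
    [0.45,[0.93,5.15,-0.5],[0,0,10.5]],
    [0.45,[0.93,5.15,-0.5],[0,0,10.5]],
    [0.45,[0.93,5.15,-0.5],[0,0,10.5]],
    [0.45,[0.93,5.15,-0.5],[0,0,10.5]],
    [0.45,[0.93,5.15,-0.5],[0,0,10.5]]
  ]
}}

```text
clock: 1.98
ee_pos: [0.5098, 0.0848, 0.3543]
tcp_rot: [0.748, 0.664, -0.0, 0.0]
ft_force: [0.6, 0.0, 0.1]
width: 0.0414
```

Call:
{"fn": "play_rows", "kwargs": {
  "motion": [
    [0.45,[0,0,0],[0,0,8]],
    [0.45,[0,0,0],[0,0,8]],
    [0.45,[0,0,0],[0,0,8.5]],
    [0.45,[0,0,0],[0,0,0]]
  ]
}}

```text
clock: 2.48
ee_pos: [0.5096, 0.0834, 0.3542]
tcp_rot: [0.593, 0.806, -0.0, -0.001]
ft_force: [0.4, 0.0, 0.4]
width: 0.0415
```

```bash
python3 -c "
from h import *
st('a')
im=optics.grab_frame('scene');cv2.imwrite('pics/s1.png',cv2.resize(im[130:280,230:430],None,fx=4,fy=4,interpolation=cv2.INTER_CUBIC))"
```

```text
t 2.48 p [0.5096 0.0834 0.3542] jaw 107.3 tilt [-0.001 -0.001] w 0.0415 q7 1.07 F [0.4 0.  0.4] M [ 0.145 -0.077 -0.04 ]
err [-5.4 -5.6] T about screw -0.038
```

View pics/s1.png

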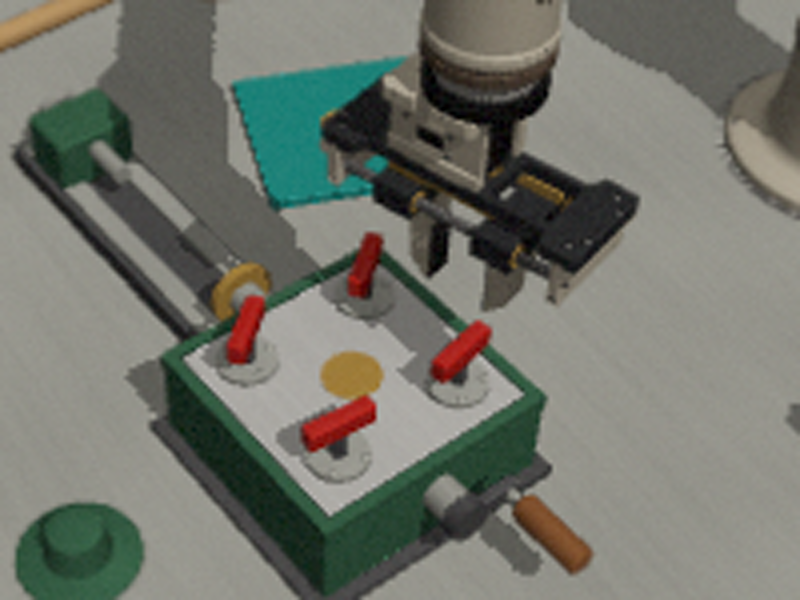

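The scene crop shows the gripper high over knob a, at about (460,350), with its jaws across the bar. I'll correct by 5.5 mm in x and y, descend and grip.

Call:
{"fn": "play_rows", "kwargs": {
  "motion": [
    [0.45,[0.54,0.56,-2.5],[0,0,0]],
    [0.45,[0,0,-2.5],[0,0,0]],
    [0.45,[0,0,-2.5],[0,0,0]],
    [0.45,[0,0,0],[0,0,0]]
  ]
}}

```text
clock: 3.02
ee_pos: [0.5143, 0.0888, 0.2784]
tcp_rot: [0.593, 0.805, -0.001, -0.001]
ft_force: [-0.9, -0.5, 0.5]
width: 0.0411
```

```bash
python3 -c "
from h import *
st('a')"
```

```text
t 3.02 p [0.5143 0.0888 0.2784] jaw 107.3 tilt [-0.001 -0.002] w 0.0411 q7 0.99 F [-0.9 -0.5  0.5] M [ 0.177 -0.09  -0.001]
err [-0.7 -0.2] T about screw -0.001
```

Call:
{"fn": "play_rows", "kwargs": {
  "motion": [
    [0,[0,0,0],[0,0,0]],
    [0,[0,0,0],[0,0,0]],
    [0,[0,0,0],[0,0,0]]
  ]
}}

```text
clock: 3.4
ee_pos: [0.515, 0.0901, 0.2806]
tcp_rot: [0.592, 0.806, 0.001, -0.0]
ft_force: [-3.4, 9.9, 0.5]
width: 0.016
```

```bash
python3 -c "
from h import *
st('a')"
```

```text
t 3.4 p [0.515  0.0901 0.2806] jaw 107.4 tilt [-0.    -0.001] w 0.016 q7 0.99 F [-3.4  9.9  0.5] M [ 2.187  0.479 -0.049]
err [0.  1.1] T about screw -0.045
```

Call:
{"fn": "play_rows", "kwargs": {
  "motion": [
    [0,[-0.04,0.13,0],[0,0,0]],
    [0,[0,0,0],[0,0,0]]
  ]
}}

```text
clock: 3.65
ee_pos: [0.5146, 0.0914, 0.2802]
tcp_rot: [0.592, 0.806, 0.001, -0.0]
ft_force: [-1.8, 5.4, 0.6]
width: 0.0142
```

```bash
python3 -c "
from h import *
st('a')"
```

```text
t 3.65 p [0.5146 0.0914 0.2802] jaw 107.4 tilt [-0. -0.] w 0.0142 q7 0.99 F [-1.8  5.4  0.6] M [ 1.105  0.083 -0.048]
err [-0.4  2.4] T about screw -0.046
```

Call:
{"fn": "play_rows", "kwargs": {
  "motion": [
    [0,[0,0,0],[0,0,-5]],
    [0,[0,0,0],[0,0,0]]
  ]
}}

```text
clock: 3.9
ee_pos: [0.5146, 0.0914, 0.2801]
tcp_rot: [0.626, 0.78, 0.001, -0.0]
ft_force: [-0.2, 5.4, 0.6]
width: 0.0138
```

```bash
python3 -c "
from h import *
st('a')"
```

```text
t 3.9 p [0.5146 0.0914 0.2801] jaw 102.5 tilt [-0. -0.] w 0.0138 q7 0.91 F [-0.2  5.4  0.6] M [1.27  0.007 0.031]
err [-0.4  2.4] T about screw 0.029
```

Call:
{"fn": "play_rows", "kwargs": {
  "motion": [
    [0,[0,0,0],[0,0,-5]],
    [0,[0,0,0],[0,0,0]]
  ]
}}

```text
clock: 4.15
ee_pos: [0.5146, 0.0913, 0.28]
tcp_rot: [0.659, 0.752, 0.001, -0.0]
ft_force: [-1.0, 5.5, 1.1]
width: 0.0138
```

```bash
python3 -c "
from h import *
st('a')"
```

```text
t 4.15 p [0.5146 0.0913 0.28  ] jaw 97.5 tilt [-0. -0.] w 0.0138 q7 0.84 F [-1.   5.5  1.1] M [ 1.288  0.074 -0.028]
err [-0.4  2.3] T about screw -0.027
```

Call:
{"fn": "play_rows", "kwargs": {
  "motion": [
    [0,[0,0.1,0],[0,0,-5]],
    [0,[0,0,0],[0,0,-5]],
    [0,[0,0,0],[0,0,0]]
  ]
}}

```text
clock: 4.53
ee_pos: [0.5147, 0.0915, 0.2798]
tcp_rot: [0.722, 0.692, -0.0, 0.0]
ft_force: [-0.6, 3.0, 0.2]
width: 0.014
```

```bash
cat >> h.py <<'E'
def av(n=5):
    L=[]
    for i in range(n):
        s=state();L.append(np.r_[s['ft_force'],s['wrist_torque'][2]]);optics.grab_frame('top')
    L=np.array(L);x,y,z,w=s['tcp_rot']
    print('t',round(s['clock'],2),'p',s['ee_pos'].round(4),'jaw',np.degrees(np.arctan2(2*(x*y+z*w),1-2*(y*y+z*z))).round(1),'w',s['width'].round(4),'q7',s['joints'][6].round(2),'F',L[:,:3].mean(0).round(1),'Mz',L[:,3].mean().round(3),L[:,3].round(3))
E
python3 -c "
from h import *
av(6)"
```

```text
Traceback (most recent call last):
  File "h.py", line 30, in av
    print('t',round(s['clock'],2),'p',s['ee_pos'].round(4),'jaw',np.degrees(np.arctan2(2*(x*y+z*w),1-2*(y*y+z*z))).round(1),'w',s['width'].round(4),'q7',s['joints'][6].round(2),'F',L[:,:3].mean(0).round(1),'Mz',L[:,3].mean().round(3),L[:,3].round(3))
                                                                                                                                ^^^^^^^^^^^^^^^^
AttributeError: 'float' object has no attribute 'round'
```

Call:
{"fn": "play_rows", "kwargs": {
  "motion": [
    [0,[0,0,0],[0,0,-7]],
    [0,[0,0,0],[0,0,0]]
  ]
}}

```text
clock: 5.08
ee_pos: [0.5147, 0.0914, 0.2798]
tcp_rot: [0.763, 0.646, -0.0, 0.0]
ft_force: [-1.3, 2.6, -0.3]
width: 0.0136
```

```bash
python3 -c "
from h import *
av(4)"
```

```text
Traceback (most recent call last):
  File "h.py", line 30, in av
    print('t',round(s['clock'],2),'p',s['ee_pos'].round(4),'jaw',np.degrees(np.arctan2(2*(x*y+z*w),1-2*(y*y+z*z))).round(1),'w',s['width'].round(4),'q7',s['joints'][6].round(2),'F',L[:,:3].mean(0).round(1),'Mz',L[:,3].mean().round(3),L[:,3].round(3))
                                                                                                                                ^^^^^^^^^^^^^^^^
AttributeError: 'float' object has no attribute 'round'
```

```bash
sed -i "s/s\['width'\].round(4)/round(s['width'],4)/" h.py; python3 -c "
from h import *
av(6)"
```

```text
t 5.53 p [0.5147 0.0913 0.2797] jaw 80.4 w 0.0137 q7 0.58 F [-0.5  2.2 -0.1] Mz 0.022 [ 0.032  0.026  0.02  -0.025  0.031  0.046]
```

Call:
{"fn": "play_rows", "kwargs": {
  "motion": [
    [0,[0,0,0],[0,0,-6]],
    [0,[0,0,0],[0,0,0]]
  ]
}}

```text
clock: 5.82
ee_pos: [0.5146, 0.0913, 0.2797]
tcp_rot: [0.796, 0.605, -0.0, 0.0]
ft_force: [0.4, 1.8, -0.2]
width: 0.0137
```

```bash
python3 -c "
from h import *
av(5)"
```

```text
t 6.03 p [0.5147 0.0913 0.2797] jaw 74.5 w 0.0136 q7 0.49 F [-0.7  2.   0. ] Mz 0.031 [ 0.04  -0.007  0.048  0.055  0.02 ]
```

Call:
{"fn": "play_rows", "kwargs": {
  "motion": [
    [0,[0,0,0],[0,0,-8]],
    [0,[0,0,0],[0,0,0]]
  ]
}}

```text
clock: 6.32
ee_pos: [0.5146, 0.0913, 0.2797]
tcp_rot: [0.836, 0.548, -0.0, 0.0]
ft_force: [-0.5, -0.0, 0.5]
width: 0.0137
```

```bash
python3 -c "
from h import *
av(5)"
```

```text
t 6.53 p [0.5146 0.0912 0.2796] jaw 66.5 w 0.0139 q7 0.37 F [-0.3  0.1  0.2] Mz 0.037 [0.021 0.01  0.033 0.045 0.075]
```

Call:
{"fn": "play_rows", "kwargs": {
  "motion": [
    [0,[0,0,0],[0,0,-8]],
    [0,[0,0,0],[0,0,0]]
  ]
}}

```text
clock: 6.82
ee_pos: [0.5145, 0.0912, 0.2796]
tcp_rot: [0.872, 0.489, -0.0, 0.0]
ft_force: [-0.3, 0.2, 0.4]
width: 0.0139
```

```bash
python3 -c "
from h import *
av(5)"
```

```text
t 7.03 p [0.5146 0.0912 0.2796] jaw 58.5 w 0.0138 q7 0.25 F [-0.8 -0.8  0.3] Mz 0.08 [0.068 0.075 0.118 0.072 0.064]
```

Call:
{"fn": "play_rows", "kwargs": {
  "motion": [
    [0,[0,0,0],[0,0,-6]],
    [0,[0,0,0],[0,0,0]]
  ]
}}

```text
clock: 7.32
ee_pos: [0.5145, 0.0912, 0.2796]
tcp_rot: [0.897, 0.442, -0.0, 0.0]
ft_force: [-1.4, -0.9, 0.8]
width: 0.0141
```

```bash
python3 -c "
from h import *
av(5)"
```

```text
t 7.53 p [0.5146 0.0911 0.2796] jaw 52.5 w 0.0139 q7 0.16 F [-1.4 -2.4  0.1] Mz 0.095 [0.105 0.073 0.104 0.112 0.081]
```

Knob a reads about 0.095 N m, so it bears lightly. Next is knob c.

Call:
{"fn": "play_rows", "kwargs": {
  "motion": [
    [0.45,[0,0,0],[0,0,0]],
    [0.45,[0,0,0],[0,0,0]],
    [0.45,[0,0,3.5],[0,0,10]],
    [0.45,[0,0,3.5],[0,0,10]],
    [0.45,[3.7,-3.2,0],[0,0,10.1]]
  ]
}}

```text
clock: 8.2
ee_pos: [0.5515, 0.0636, 0.3537]
tcp_rot: [0.747, 0.664, 0.003, 0.001]
ft_force: [1.6, -0.2, -0.6]
width: 0.041
```

Call:
{"fn": "play_rows", "kwargs": {
  "motion": [
    [0.45,[3.7,-3.2,0],[0,0,10.1]],
    [0.45,[3.7,-3.2,0],[0,0,10.1]],
    [0.45,[0,0,0],[0,0,10.1]],
    [0.45,[0,0,0],[0,0,10.1]],
    [0.45,[0,0,0],[0,0,10.1]]
  ]
}}

```text
clock: 8.82
ee_pos: [0.626, -0.0043, 0.3498]
tcp_rot: [0.396, 0.918, 0.001, 0.0]
ft_force: [-0.7, -0.2, -0.7]
width: 0.0414
```

```bash
python3 -c "
from h import *
st('c')
im=optics.grab_frame('scene')
for o in red('scene',im,.121): print(*o)
cv2.imwrite('pics/s2.png',cv2.resize(im[130:280,230:430],None,fx=4,fy=4,interpolation=cv2.INTER_CUBIC))"
```

```text
t 8.82 p [ 0.626  -0.0043  0.3498] jaw 133.3 tilt [0. 0.] w 0.0414 q7 1.68 F [-0.7 -0.2 -0.7] M [ 0.158 -0.11  -0.08 ]
err [-0.   3.2] T about screw -0.078
[249.4  52.4] 199 [ 0.2709 -0.9539] 66.60401847508538 [ 63. 145.]
[210.1  62.9] 226 [ 0.4623 -0.9543] 72.66953405785058 [ 63. 145.]
[320.8 197.1] 64 [ 0.5246 -0.0079] 38.19948491148571 [13. 58.]
[291. 212.] 99 [ 0.6253 -0.0051] 45.87170983144142 [16. 61.]
[344.9 218. ] 131 [0.5151 0.0932] 148.0779834365829 [25. 51.]
[314.3 235.4] 129 [0.6177 0.0983] 3.326352367834062 [21. 53.]
```

View pics/s2.png

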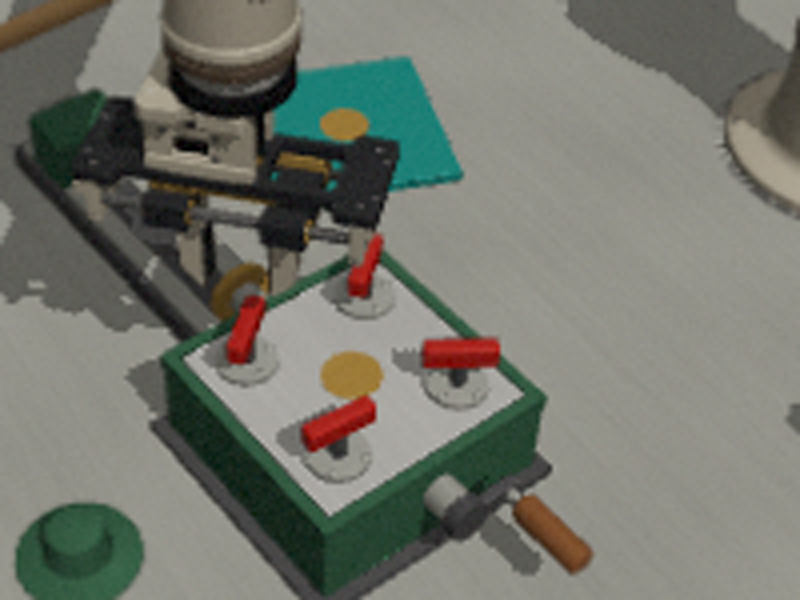

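The picture shows the gripper over knob c, at about (245,335), and bar a turned to 148° as expected. I'll descend on c and turn it.

Call:
{"fn": "play_rows", "kwargs": {
  "motion": [
    [0.45,[-0.05,-0.08,-2.4],[0,0,1.5]],
    [0.45,[0,0,-2.4],[0,0,0]],
    [0.45,[0,0,-2.2],[0,0,0]],
    [0,[0,0,0],[0,0,0]],
    [0,[0,0,0],[0,0,0]]
  ]
}}

```text
clock: 9.5
ee_pos: [0.6253, -0.005, 0.28]
tcp_rot: [0.387, 0.922, 0.0, 0.0]
ft_force: [0.4, 0.7, -0.2]
width: 0.0256
```

Call:
{"fn": "play_rows", "kwargs": {
  "motion": [
    [0,[0,0,0],[0,0,0]],
    [0,[0,0,0],[0,0,0]]
  ]
}}

```text
clock: 9.75
ee_pos: [0.6251, -0.0047, 0.2805]
tcp_rot: [0.386, 0.922, 0.0, 0.0]
ft_force: [-1.2, 2.4, -0.2]
width: 0.0138
```

```bash
python3 -c "
from h import *
av(5)"
```

```text
t 9.95 p [ 0.6251 -0.0048  0.2801] jaw 134.5 w 0.0135 q7 1.65 F [-1.4  2.3  0.2] Mz -0.001 [ 0.011 -0.01   0.001 -0.023  0.017]
```

Call:
{"fn": "play_rows", "kwargs": {
  "motion": [
    [0,[0,0,0],[0,0,-7]],
    [0,[0,0,0],[0,0,0]]
  ]
}}

```text
clock: 10.25
ee_pos: [0.6252, -0.0048, 0.28]
tcp_rot: [0.442, 0.897, 0.0, 0.0]
ft_force: [-1.5, 3.6, -0.1]
width: 0.0137
```

```bash
python3 -c "
from h import *
av(4)"
```

```text
t 10.4 p [ 0.6252 -0.0049  0.2799] jaw 127.6 w 0.0138 q7 1.54 F [-1.   3.8  0.5] Mz -0.021 [-0.012  0.008 -0.055 -0.026]
```

Call:
{"fn": "play_rows", "kwargs": {
  "motion": [
    [0,[0,0,0],[0,0,-7]],
    [0,[0,0,0],[0,0,0]]
  ]
}}

```text
clock: 10.7
ee_pos: [0.6252, -0.005, 0.2799]
tcp_rot: [0.495, 0.869, 0.0, 0.0]
ft_force: [-0.5, 3.8, 0.8]
width: 0.014
```

```bash
python3 -c "
from h import *
av(4)"
```

```text
t 10.85 p [ 0.6252 -0.005   0.2798] jaw 120.7 w 0.0142 q7 1.43 F [-0.6  4.5  0.8] Mz 0.033 [0.018 0.031 0.049 0.032]
```

Call:
{"fn": "play_rows", "kwargs": {
  "motion": [
    [0,[0,0,0],[0,0,-7]],
    [0,[0,0,0],[0,0,0]]
  ]
}}

```text
clock: 11.15
ee_pos: [0.6252, -0.0051, 0.2799]
tcp_rot: [0.547, 0.837, 0.0, 0.0]
ft_force: [-0.6, 5.5, -0.0]
width: 0.0139
```

```bash
python3 -c "
from h import *
av(5)"
```

```text
t 11.35 p [ 0.6252 -0.0051  0.2798] jaw 113.6 w 0.0137 q7 1.32 F [-0.3  5.1  0.5] Mz 0.002 [ 0.03   0.003  0.026  0.    -0.051]
```

Call:
{"fn": "play_rows", "kwargs": {
  "motion": [
    [0,[0,0.08,0],[0,0,-8]],
    [0,[0,0,0],[0,0,0]]
  ]
}}

```text
clock: 11.65
ee_pos: [0.6253, -0.0049, 0.2798]
tcp_rot: [0.605, 0.797, -0.0, 0.0]
ft_force: [0.8, 2.6, 0.1]
width: 0.0137
```

```bash
python3 -c "
from h import *
av(4)"
```

```text
t 11.8 p [ 0.6253 -0.005   0.2797] jaw 105.6 w 0.0137 q7 1.19 F [0.7 2.6 0.6] Mz 0.033 [-0.019  0.029  0.1    0.021]
```

Call:
{"fn": "play_rows", "kwargs": {
  "motion": [
    [0,[0,0,0],[0,0,-8]],
    [0,[0,0,0],[0,0,0]]
  ]
}}

```text
clock: 12.1
ee_pos: [0.6253, -0.005, 0.2798]
tcp_rot: [0.659, 0.752, -0.0, 0.0]
ft_force: [0.3, 2.3, 0.4]
width: 0.0138
```

```bash
python3 -c "
from h import *
av(5)"
```

```text
t 12.3 p [ 0.6253 -0.005   0.2797] jaw 97.6 w 0.0139 q7 1.07 F [0.5 1.7 0.3] Mz 0.044 [0.043 0.055 0.024 0.064 0.033]
```

Call:
{"fn": "play_rows", "kwargs": {
  "motion": [
    [0,[0,0,0],[0,0,-5]],
    [0,[0,0,0],[0,0,0]]
  ]
}}

```text
clock: 12.6
ee_pos: [0.6253, -0.005, 0.2797]
tcp_rot: [0.691, 0.723, -0.0, 0.0]
ft_force: [0.8, 0.4, 0.1]
width: 0.0136
```

```bash
python3 -c "
from h import *
av(5)"
```

```text
t 12.8 p [ 0.6253 -0.005   0.2797] jaw 92.6 w 0.014 q7 0.99 F [ 1.  -0.1  0.2] Mz 0.089 [0.108 0.104 0.085 0.113 0.033]
```

Knob c is at about 0.09 N m. I'll add a touch more, then move to b.

Call:
{"fn": "play_rows", "kwargs": {
  "motion": [
    [0,[0,0,0],[0,0,-2]],
    [0.45,[0,0,0],[0,0,0]],
    [0.45,[0,0,0],[0,0,0]],
    [0.45,[0,0,3.5],[0,0,0]],
    [0.45,[0,0,3.5],[0,0,0]]
  ]
}}

```text
clock: 13.48
ee_pos: [0.6248, -0.0043, 0.3501]
tcp_rot: [0.704, 0.71, -0.0, -0.001]
ft_force: [0.1, 0.1, -0.4]
width: 0.041
```

Call:
{"fn": "play_rows", "kwargs": {
  "motion": [
    [0.45,[-0.37,5.17,0],[0,0,0]],
    [0.45,[-0.37,5.17,0],[0,0,2.5]],
    [0.45,[0,0,0],[0,0,0]],
    [0.45,[0,0,0],[0,0,0]]
  ]
}}

```text
clock: 13.98
ee_pos: [0.6177, 0.0988, 0.3495]
tcp_rot: [0.688, 0.726, -0.0, 0.0]
ft_force: [0.4, -0.2, -1.0]
width: 0.0415
```

```bash
python3 -c "
from h import *
st('b')
im=optics.grab_frame('scene')
for o in red('scene',im,.121): print(*o)"
```

```text
t 13.97 p [0.6177 0.0988 0.3495] jaw 93.0 tilt [0. 0.] w 0.0415 q7 0.88 F [ 0.4 -0.2 -1. ] M [ 0.071 -0.133  0.01 ]
err [-1.3  2.3] T about screw 0.009
[249.4  52.4] 202 [ 0.2708 -0.9536] 66.90023395723848 [ 63. 148.]
[210.1  62.8] 224 [ 0.462  -0.9547] 73.06686212922645 [ 63. 144.]
[290.9 212.2] 120 [ 0.626  -0.0045] 10.989934205703122 [22. 54.]
[352.2 218.4] 25 [0.4992 0.1051] 36.31975782145017 [11. 24.]
[314.  235.7] 122 [0.619  0.0987] 0.947752534855482 [20. 51.]
```

Call:
{"fn": "play_rows", "kwargs": {
  "motion": [
    [0.45,[0.03,0,-2.4],[0,0,-0.5]],
    [0.45,[0,0,-2.4],[0,0,0]],
    [0.45,[0,0,-2.2],[0,0,0]],
    [0,[0,0,0],[0,0,0]],
    [0,[0,0,0],[0,0,0]]
  ]
}}

```text
clock: 14.65
ee_pos: [0.6182, 0.0992, 0.2798]
tcp_rot: [0.691, 0.722, 0.0, -0.0]
ft_force: [0.8, 0.6, 0.3]
width: 0.0259
```

Call:
{"fn": "play_rows", "kwargs": {
  "motion": [
    [0,[0,0,0],[0,0,0]],
    [0,[0,0,0],[0,0,-4]],
    [0,[0,0,0],[0,0,0]]
  ]
}}

```text
clock: 15.02
ee_pos: [0.6186, 0.0988, 0.2807]
tcp_rot: [0.716, 0.698, 0.001, 0.001]
ft_force: [1.6, -1.0, -0.1]
width: 0.0139
```

```bash
python3 -c "
from h import *
av(5)"
```

```text
t 15.22 p [0.6186 0.0988 0.2803] jaw 88.5 w 0.0136 q7 0.76 F [ 1.4 -0.6 -0.1] Mz 0.01 [ 0.052 -0.045 -0.003  0.018  0.029]
```

Call:
{"fn": "play_rows", "kwargs": {
  "motion": [
    [0,[0,0,0],[0,0,-7]],
    [0,[0,0,0],[0,0,0]]
  ]
}}

```text
clock: 15.52
ee_pos: [0.6186, 0.0987, 0.2801]
tcp_rot: [0.757, 0.653, 0.0, 0.001]
ft_force: [2.4, -1.4, 0.3]
width: 0.0137
```

```bash
python3 -c "
from h import *
av(4)"
```

```text
t 15.68 p [0.6186 0.0986 0.2799] jaw 81.6 w 0.0138 q7 0.66 F [ 3.5 -1.6 -0.2] Mz 0.005 [ 0.026 -0.029  0.063 -0.038]
```

Call:
{"fn": "play_rows", "kwargs": {
  "motion": [
    [0,[0,0,0],[0,0,-7]],
    [0,[0,0,0],[0,0,0]]
  ]
}}

```text
clock: 15.98
ee_pos: [0.6185, 0.0985, 0.2799]
tcp_rot: [0.796, 0.606, 0.0, 0.001]
ft_force: [4.6, -2.6, 0.4]
width: 0.0137
```

```bash
python3 -c "
from h import *
av(5)"
```

```text
t 16.18 p [0.6185 0.0985 0.2798] jaw 74.7 w 0.014 q7 0.55 F [ 4.7 -2.4  0.2] Mz 0.018 [ 0.013  0.044 -0.002 -0.004  0.037]
```

Call:
{"fn": "play_rows", "kwargs": {
  "motion": [
    [0,[0.08,-0.03,0],[0,0,-7]],
    [0,[0,0,0],[0,0,0]]
  ]
}}

```text
clock: 16.48
ee_pos: [0.6188, 0.0984, 0.2796]
tcp_rot: [0.831, 0.557, -0.0, 0.0]
ft_force: [3.8, -2.5, -0.4]
width: 0.0138
```

```bash
python3 -c "
from h import *
av(4)"
```

```text
t 16.62 p [0.6188 0.0984 0.2796] jaw 67.7 w 0.0139 q7 0.44 F [ 3.2 -2.7 -0.2] Mz 0.003 [-0.003  0.023 -0.015  0.008]
```

Call:
{"fn": "play_rows", "kwargs": {
  "motion": [
    [0,[0,0,0],[0,0,-7]],
    [0,[0,0,0],[0,0,0]]
  ]
}}

```text
clock: 16.92
ee_pos: [0.6187, 0.0982, 0.2796]
tcp_rot: [0.863, 0.505, -0.0, 0.0]
ft_force: [2.7, -2.6, -0.9]
width: 0.0136
```

```bash
python3 -c "
from h import *
av(4)"
```

```text
t 17.07 p [0.6188 0.0982 0.2795] jaw 60.6 w 0.0137 q7 0.33 F [ 2.2 -3.3  0. ] Mz 0.028 [0.051 0.032 0.018 0.01 ]
```

Call:
{"fn": "play_rows", "kwargs": {
  "motion": [
    [0,[0,0,0],[0,0,-6]],
    [0,[0,0,0],[0,0,0]]
  ]
}}

```text
clock: 17.38
ee_pos: [0.6187, 0.0982, 0.2795]
tcp_rot: [0.889, 0.458, -0.001, 0.0]
ft_force: [2.3, -3.8, -0.1]
width: 0.014
```

```bash
python3 -c "
from h import *
av(5)"
```

```text
t 17.57 p [0.6187 0.0982 0.2795] jaw 54.6 w 0.0139 q7 0.24 F [ 1.9 -4.4  0.1] Mz 0.028 [0.018 0.048 0.019 0.031 0.025]
```

Call:
{"fn": "play_rows", "kwargs": {
  "motion": [
    [0,[0.02,-0.07,0],[0,0,-7]],
    [0,[0,0,0],[0,0,0]]
  ]
}}

```text
clock: 17.88
ee_pos: [0.6187, 0.0979, 0.2795]
tcp_rot: [0.915, 0.404, -0.001, -0.0]
ft_force: [0.7, -4.5, -0.2]
width: 0.0135
```

```bash
python3 -c "
from h import *
av(5)"
```

```text
t 18.07 p [0.6188 0.0978 0.2795] jaw 47.6 w 0.0139 q7 0.13 F [ 0.8 -4.1 -0. ] Mz 0.013 [-0.025 -0.01   0.018  0.06   0.022]
```

Call:
{"fn": "play_rows", "kwargs": {
  "motion": [
    [0,[0,0,0],[0,0,-7]],
    [0,[0,0,0],[0,0,0]]
  ]
}}

```text
clock: 18.38
ee_pos: [0.6187, 0.0978, 0.2795]
tcp_rot: [0.938, 0.347, -0.001, 0.0]
ft_force: [-0.7, -5.0, -0.3]
width: 0.0139
```

```bash
python3 -c "
from h import *
av(5)"
```

```text
t 18.57 p [0.6187 0.0978 0.2794] jaw 40.6 w 0.0137 q7 0.03 F [-1.  -5.1  0.1] Mz 0.086 [0.102 0.074 0.119 0.086 0.048]
```

Call:
{"fn": "play_rows", "kwargs": {
  "motion": [
    [0,[0,0,0],[0,0,-5]],
    [0,[0,0,0],[0,0,0]]
  ]
}}

```text
clock: 18.88
ee_pos: [0.6186, 0.0977, 0.2794]
tcp_rot: [0.952, 0.305, -0.001, 0.0]
ft_force: [-3.5, -5.6, -0.0]
width: 0.0138
```

```bash
python3 -c "
from h import *
av(5)"
```

```text
t 19.07 p [0.6186 0.0977 0.2794] jaw 35.6 w 0.0141 q7 -0.05 F [-2.4 -5.3 -0.3] Mz 0.108 [0.149 0.103 0.088 0.118 0.08 ]
```

Knob b is at about 0.1 N m. Next is knob d.

Call:
{"fn": "play_rows", "kwargs": {
  "motion": [
    [0.45,[0,0,0],[0,0,0]],
    [0.45,[0,0,0],[0,0,0]],
    [0.45,[0,0,3.5],[0,0,9.7]],
    [0.45,[0,0,3.5],[0,0,9.7]],
    [0.45,[-3.2,-3.6,0],[0,0,9.7]]
  ]
}}

```text
clock: 19.75
ee_pos: [0.5888, 0.0666, 0.3539]
tcp_rot: [0.842, 0.539, 0.005, -0.0]
ft_force: [0.2, -1.5, 0.6]
width: 0.0413
```

Call:
{"fn": "play_rows", "kwargs": {
  "motion": [
    [0.45,[-3.2,-3.6,0],[0,0,9.7]],
    [0.45,[-3.2,-3.6,0],[0,0,9.7]],
    [0.45,[0,0,0],[0,0,9.7]],
    [0.45,[0,0,0],[0,0,9.7]],
    [0.45,[0,0,0],[0,0,9.7]]
  ]
}}

```text
clock: 20.38
ee_pos: [0.5232, -0.0094, 0.3504]
tcp_rot: [0.548, 0.836, 0.001, 0.0]
ft_force: [0.0, 0.1, 1.0]
width: 0.041
```

Call:
{"fn": "play_rows", "kwargs": {
  "motion": [
    [0.45,[0,0,0],[0,0,9.7]],
    [0.45,[0,0,0],[0,0,9.7]],
    [0.45,[0,0,0],[0,0,0]]
  ]
}}

```text
clock: 20.75
ee_pos: [0.5233, -0.0093, 0.35]
tcp_rot: [0.403, 0.915, 0.001, -0.0]
ft_force: [-0.5, 0.7, -0.4]
width: 0.0412
```

```bash
python3 -c "
from h import *
st('d')
im=optics.grab_frame('scene')
for o in red('scene',im,.121): print(*o)"
```

```text
t 20.75 p [ 0.5233 -0.0093  0.35  ] jaw 132.5 tilt [-0. -0.] w 0.0412 q7 1.62 F [-0.5  0.7 -0.4] M [ 0.147 -0.083  0.019]
err [0.8 5.2] T about screw 0.022
[249.4  52.5] 204 [ 0.2711 -0.953 ] 66.11710749746814 [ 64. 147.]
[210.1  62.9] 224 [ 0.4623 -0.9545] 71.89176027725652 [ 64. 143.]
[301.1  89.4] 63 [ 0.2509 -0.5444] 51.725589612012115 [32. 73.]
[320.7 196.1] 81 [ 0.5224 -0.0115] 42.55935438264402 [15. 60.]
[290.9 212.2] 122 [ 0.6259 -0.0044] 10.820104395195273 [23. 54.]
[344.9 218. ] 131 [0.5151 0.0932] 148.0779834365829 [25. 51.]
[314.3 235.9] 137 [0.6189 0.0996] 129.31969405221557 [23. 51.]
```

Call:
{"fn": "play_rows", "kwargs": {
  "motion": [
    [0.45,[-0.16,-0.25,-2.4],[0,0,0]],
    [0.45,[0,0,-2.4],[0,0,0]],
    [0.45,[0,0,-2.2],[0,0,0]],
    [0,[0,0,0],[0,0,0]],
    [0,[0,0,0],[0,0,0]]
  ]
}}

```text
clock: 21.42
ee_pos: [0.5217, -0.0122, 0.2799]
tcp_rot: [0.403, 0.915, 0.0, -0.0]
ft_force: [-0.1, -0.5, 0.3]
width: 0.0261
```

Call:
{"fn": "play_rows", "kwargs": {
  "motion": [
    [0,[0,0,0],[0,0,0]],
    [0,[0,0,0],[0,0,-5]],
    [0,[0,0,0],[0,0,0]]
  ]
}}

```text
clock: 21.8
ee_pos: [0.5213, -0.0119, 0.2803]
tcp_rot: [0.442, 0.897, 0.0, 0.0]
ft_force: [-1.3, 3.2, -0.1]
width: 0.0137
```

```bash
python3 -c "
from h import *
av(5)"
```

```text
t 22.0 p [ 0.5214 -0.012   0.28  ] jaw 127.6 w 0.0136 q7 1.48 F [-1.4  3.5 -0.2] Mz 0.004 [-0.003 -0.006  0.041  0.    -0.014]
```

Call:
{"fn": "play_rows", "kwargs": {
  "motion": [
    [0,[0,0,0],[0,0,-7]],
    [0,[0,0,0],[0,0,0]]
  ]
}}

```text
clock: 22.3
ee_pos: [0.5214, -0.0121, 0.2799]
tcp_rot: [0.495, 0.869, 0.0, -0.0]
ft_force: [-1.4, 4.7, -0.2]
width: 0.0137
```

```bash
python3 -c "
from h import *
av(4)"
```

```text
t 22.45 p [ 0.5214 -0.0121  0.2798] jaw 120.7 w 0.014 q7 1.37 F [-1.7  4.5  0.2] Mz 0.017 [ 0.041  0.045 -0.008 -0.011]
```

Call:
{"fn": "play_rows", "kwargs": {
  "motion": [
    [0,[0,0,0],[0,0,-7]],
    [0,[0,0,0],[0,0,0]]
  ]
}}

```text
clock: 22.75
ee_pos: [0.5214, -0.0122, 0.2798]
tcp_rot: [0.547, 0.837, 0.0, -0.0]
ft_force: [-1.6, 4.3, -0.8]
width: 0.0139
```

```bash
python3 -c "
from h import *
av(5)"
```

```text
t 22.95 p [ 0.5214 -0.0122  0.2798] jaw 113.8 w 0.0137 q7 1.27 F [-1.4  4.9 -0.3] Mz 0.014 [0.022 0.011 0.022 0.001 0.011]
```

Call:
{"fn": "play_rows", "kwargs": {
  "motion": [
    [0,[0,0.08,0],[0,0,-7]],
    [0,[0,0,0],[0,0,0]]
  ]
}}

```text
clock: 23.25
ee_pos: [0.5215, -0.0119, 0.2798]
tcp_rot: [0.597, 0.802, -0.0, 0.0]
ft_force: [-1.1, 3.3, 0.4]
width: 0.0136
```

```bash
python3 -c "
from h import *
av(4)"
```

```text
t 23.4 p [ 0.5215 -0.012   0.2797] jaw 106.7 w 0.0132 q7 1.16 F [-1.4  2.8  0. ] Mz 0.029 [ 0.076  0.027 -0.013  0.025]
```

Call:
{"fn": "play_rows", "kwargs": {
  "motion": [
    [0,[0,0,0],[0,0,-7]],
    [0,[0,0,0],[0,0,0]]
  ]
}}

```text
clock: 23.7
ee_pos: [0.5215, -0.012, 0.2798]
tcp_rot: [0.645, 0.764, -0.0, 0.0]
ft_force: [-1.8, 1.5, 0.2]
width: 0.0139
```

```bash
python3 -c "
from h import *
av(4)"
```

```text
t 23.85 p [ 0.5215 -0.0121  0.2797] jaw 99.6 w 0.014 q7 1.05 F [-1.4  2.  -0.1] Mz 0.03 [ 0.051 -0.003  0.015  0.057]
```

Call:
{"fn": "play_rows", "kwargs": {
  "motion": [
    [0,[0,0,0],[0,0,-6]],
    [0,[0,0,0],[0,0,0]]
  ]
}}

```text
clock: 24.15
ee_pos: [0.5215, -0.0121, 0.2797]
tcp_rot: [0.685, 0.729, -0.0, 0.0]
ft_force: [-1.5, 0.4, 0.5]
width: 0.0136
```

```bash
python3 -c "
from h import *
av(5)"
```

```text
t 24.35 p [ 0.5215 -0.0121  0.2796] jaw 93.6 w 0.0137 q7 0.96 F [-1.4  0.6  0.5] Mz 0.132 [0.129 0.096 0.163 0.151 0.122]
```

```bash
python3 -c "
from h import *
av(8)"
```

```text
t 24.75 p [ 0.5215 -0.0121  0.2797] jaw 93.5 w 0.0139 q7 0.96 F [-1.2  0.2  0. ] Mz 0.102 [0.107 0.081 0.114 0.066 0.11  0.134 0.085 0.122]
```

All four bear, and d reads about 0.11 N m. For the second pass I go to a and first check that it still bears.

Call:
{"fn": "play_rows", "kwargs": {
  "motion": [
    [0.45,[0,0,0],[0,0,0]],
    [0.45,[0,0,0],[0,0,0]],
    [0.45,[0,0,3.5],[0,0,0]],
    [0.45,[0,0,3.5],[0,0,0]],
    [0.45,[-0.35,5.15,0],[0,0,-8.9]]
  ]
}}

```text
clock: 25.42
ee_pos: [0.5204, 0.0353, 0.3515]
tcp_rot: [0.744, 0.668, 0.001, 0.002]
ft_force: [0.3, 1.7, 0.3]
width: 0.0412
```

Call:
{"fn": "play_rows", "kwargs": {
  "motion": [
    [0.45,[-0.35,5.15,0],[0,0,-8.9]],
    [0.45,[0,0,0],[0,0,-8.9]],
    [0.45,[0,0,0],[0,0,-8.9]],
    [0.45,[0,0,0],[0,0,0]]
  ]
}}

```text
clock: 25.92
ee_pos: [0.5145, 0.0915, 0.3501]
tcp_rot: [0.875, 0.485, 0.0, 0.0]
ft_force: [0.5, -0.4, 0.0]
width: 0.0412
```

```bash
python3 -c "
from h import *
C['a']=(.5146,.0914)
st('a')
im=optics.grab_frame('scene')
for o in red('scene',im,.121)[-4:]: print(*o)"
```

```text
t 25.93 p [0.5145 0.0915 0.3501] jaw 58.0 tilt [0.001 0.   ] w 0.0412 q7 0.32 F [ 0.5 -0.4  0. ] M [ 0.042 -0.134  0.008]
err [-0.1  0.1] T about screw 0.008
[320.8 196. ] 103 [ 0.5222 -0.0114] 13.987320856425384 [21. 55.]
[291.  212.2] 122 [ 0.6258 -0.0042] 11.589090537632018 [23. 54.]
[344.9 218. ] 130 [0.515  0.0933] 148.80400582684712 [25. 51.]
[314.3 235.9] 139 [0.6189 0.0997] 129.83828892702445 [23. 51.]
```

Call:
{"fn": "play_rows", "kwargs": {
  "motion": [
    [0.45,[0,0,-2.4],[0,0,0]],
    [0.45,[0,0,-2.4],[0,0,0]],
    [0.45,[0,0,-2.2],[0,0,0]],
    [0,[0,0,0],[0,0,0]],
    [0,[0,0,0],[0,0,0]]
  ]
}}

```text
clock: 26.6
ee_pos: [0.5148, 0.0915, 0.2802]
tcp_rot: [0.875, 0.484, 0.0, -0.0]
ft_force: [1.0, -0.9, -0.3]
width: 0.0262
```

Call:
{"fn": "play_rows", "kwargs": {
  "motion": [
    [0,[0,0,0],[0,0,0]],
    [0,[0,0,0],[0,0,-5]],
    [0,[0,0,0],[0,0,0]]
  ]
}}

```text
clock: 26.98
ee_pos: [0.5147, 0.091, 0.2804]
tcp_rot: [0.895, 0.446, 0.0, 0.001]
ft_force: [-0.5, -0.5, -0.4]
width: 0.0139
```

```bash
python3 -c "
from h import *
av(5)"
```

```text
t 27.18 p [0.5147 0.091  0.28  ] jaw 53.0 w 0.0137 q7 0.16 F [ 0.2 -1.1  0.1] Mz 0.064 [0.056 0.014 0.074 0.083 0.093]
```

Call:
{"fn": "play_rows", "kwargs": {
  "motion": [
    [0,[0,0,0],[0,0,-7]],
    [0,[0,0,0],[0,0,-7]],
    [0,[0,0,0],[0,0,0]]
  ]
}}

```text
clock: 27.6
ee_pos: [0.5145, 0.0909, 0.2798]
tcp_rot: [0.943, 0.334, -0.0, 0.001]
ft_force: [-0.3, -2.8, 0.5]
width: 0.0137
```

```bash
python3 -c "
from h import *
av(5)"
```

```text
t 27.8 p [0.5146 0.0908 0.2797] jaw 39.0 w 0.014 q7 -0.04 F [ 0.3 -2.7  0.1] Mz 0.178 [0.17  0.119 0.177 0.238 0.185]
```

Call:
{"fn": "play_rows", "kwargs": {
  "motion": [
    [0,[0,0,0],[0,0,-8]],
    [0,[0,0,0],[0,0,0]]
  ]
}}

```text
clock: 28.1
ee_pos: [0.5144, 0.0908, 0.2797]
tcp_rot: [0.964, 0.267, -0.0, 0.0]
ft_force: [0.4, -3.3, 0.0]
width: 0.0139
```

```bash
python3 -c "
from h import *
av(5)"
```

```text
t 28.3 p [0.5145 0.0907 0.2796] jaw 31.0 w 0.0138 q7 -0.16 F [ 0.4 -4.7  0.3] Mz 0.232 [0.219 0.169 0.259 0.239 0.272]
```

Call:
{"fn": "play_rows", "kwargs": {
  "motion": [
    [0,[0,0,0],[0,0,-9]],
    [0,[0,0,0],[0,0,0]]
  ]
}}

```text
clock: 28.6
ee_pos: [0.5143, 0.0907, 0.2796]
tcp_rot: [0.982, 0.19, -0.0, 0.0]
ft_force: [-0.6, -5.1, 0.5]
width: 0.0135
```

```bash
python3 -c "
from h import *
av(7)"
```

```text
t 28.9 p [0.5143 0.0907 0.2795] jaw 22.0 w 0.014 q7 -0.3 F [-0.5 -5.2  0.5] Mz 0.283 [0.236 0.295 0.335 0.308 0.271 0.231 0.305]
```

Knob a is at about 0.29 N m. On to c.

Call:
{"fn": "play_rows", "kwargs": {
  "motion": [
    [0.45,[0,0,0],[0,0,0]],
    [0.45,[0,0,0],[0,0,0]],
    [0.45,[0,0,3.5],[0,0,9.5]],
    [0.45,[0,0,3.5],[0,0,9.5]],
    [0.45,[3.7,-3.2,0],[0,0,9.5]]
  ]
}}

```text
clock: 29.58
ee_pos: [0.5512, 0.0639, 0.3537]
tcp_rot: [0.902, 0.432, 0.003, 0.0]
ft_force: [1.7, 0.1, 0.5]
width: 0.0411
```

Call:
{"fn": "play_rows", "kwargs": {
  "motion": [
    [0.45,[3.7,-3.2,0],[0,0,9.5]],
    [0.45,[3.7,-3.2,0],[0,0,9.5]],
    [0.45,[0,0,0],[0,0,9.5]],
    [0.45,[0,0,0],[0,0,9.5]],
    [0.45,[0,0,0],[0,0,9.5]]
  ]
}}

```text
clock: 30.2
ee_pos: [0.6257, -0.0039, 0.3499]
tcp_rot: [0.654, 0.756, 0.001, -0.001]
ft_force: [0.4, -0.1, 0.1]
width: 0.0413
```

```bash
python3 -c "
from h import *
C['c']=(.6253,-.0048)
st('c')
im=optics.grab_frame('scene')
for o in red('scene',im,.121)[-4:]: print(*o)"
```

```text
t 30.2 p [ 0.6257 -0.0039  0.3499] jaw 98.3 tilt [-0.001 -0.001] w 0.0413 q7 1.14 F [ 0.4 -0.1  0.1] M [ 0.129 -0.179  0.032]
err [0.4 0.9] T about screw 0.032
[321.5 196.3] 84 [ 0.5211 -0.0095] 15.9858100104708 [17. 59.]
[290.9 212.3] 120 [ 0.6262 -0.0041] 10.746616549953075 [23. 53.]
[344.9 217.9] 130 [0.5148 0.0929] 128.05166455701016 [25. 50.]
[314.3 235.9] 137 [0.6189 0.0996] 129.31969405221557 [23. 51.]
```

Call:
{"fn": "play_rows", "kwargs": {
  "motion": [
    [0.45,[-0.04,-0.07,-2.4],[0,0,0]],
    [0.45,[0,0,-2.4],[0,0,0]],
    [0.45,[0,0,-2.2],[0,0,0]],
    [0,[0,0,0],[0,0,0]],
    [0,[0,0,0],[0,0,0]]
  ]
}}

```text
clock: 30.88
ee_pos: [0.6253, -0.0051, 0.2799]
tcp_rot: [0.657, 0.754, 0.0, -0.0]
ft_force: [0.3, 0.1, 0.1]
width: 0.0261
```

Call:
{"fn": "play_rows", "kwargs": {
  "motion": [
    [0,[0,0,0],[0,0,0]],
    [0,[0,0,0],[0,0,-6]],
    [0,[0,0,0],[0,0,0]]
  ]
}}

```text
clock: 31.25
ee_pos: [0.6253, -0.0052, 0.2807]
tcp_rot: [0.695, 0.719, 0.001, 0.001]
ft_force: [0.5, 0.7, -0.4]
width: 0.0138
```

```bash
python3 -c "
from h import *
av(5)"
```

```text
t 31.45 p [ 0.6254 -0.0052  0.2802] jaw 92.0 w 0.0141 q7 0.99 F [0.7 1.2 0.3] Mz 0.079 [0.055 0.049 0.051 0.139 0.102]
```

Call:
{"fn": "play_rows", "kwargs": {
  "motion": [
    [0,[0,0,0],[0,0,-6]],
    [0,[0,0,0],[0,0,-6]],
    [0,[0,0,0],[0,0,0]]
  ]
}}

```text
clock: 31.88
ee_pos: [0.6254, -0.0054, 0.28]
tcp_rot: [0.766, 0.643, 0.0, 0.0]
ft_force: [2.1, 1.5, -0.0]
width: 0.0137
```

```bash
python3 -c "
from h import *
av(5)"
```

```text
t 32.08 p [ 0.6254 -0.0055  0.2799] jaw 80.0 w 0.0132 q7 0.8 F [2.3 1.1 0.4] Mz 0.115 [0.136 0.106 0.114 0.123 0.098]
```

Call:
{"fn": "play_rows", "kwargs": {
  "motion": [
    [0,[0,0,0],[0,0,-7]],
    [0,[0,0,0],[0,0,-7]],
    [0,[0,0,0],[0,0,0]]
  ]
}}

```text
clock: 32.5
ee_pos: [0.6253, -0.0056, 0.2799]
tcp_rot: [0.839, 0.545, 0.0, 0.0]
ft_force: [2.6, 0.6, -0.8]
width: 0.0139
```

```bash
python3 -c "
from h import *
av(5)"
```

```text
t 32.7 p [ 0.6253 -0.0057  0.2798] jaw 66.0 w 0.0139 q7 0.59 F [ 2.7  0.6 -0.3] Mz 0.254 [0.284 0.261 0.231 0.263 0.23 ]
```

Call:
{"fn": "play_rows", "kwargs": {
  "motion": [
    [0,[0,0,0],[0,0,-7]],
    [0,[0,0,0],[0,0,0]]
  ]
}}

```text
clock: 33.0
ee_pos: [0.6252, -0.0057, 0.2798]
tcp_rot: [0.87, 0.492, 0.0, 0.0]
ft_force: [2.9, 0.3, -0.4]
width: 0.0138
```

```bash
python3 -c "
from h import *
av(6)"
```

```text
t 33.25 p [ 0.6252 -0.0057  0.2798] jaw 59.0 w 0.0139 q7 0.48 F [ 3.8 -0.3  0.2] Mz 0.295 [0.318 0.308 0.26  0.355 0.279 0.252]
```

Knob c is at about 0.295 N m. On to b.

Call:
{"fn": "play_rows", "kwargs": {
  "motion": [
    [0.45,[0,0,0],[0,0,0]],
    [0.45,[0,0,0],[0,0,0]],
    [0.45,[0,0,3.5],[0,0,0]],
    [0.45,[0,0,3.5],[0,0,0]],
    [0.45,[-0.33,5.15,0],[0,0,-9.5]]
  ]
}}

```text
clock: 33.92
ee_pos: [0.6235, 0.0408, 0.3514]
tcp_rot: [0.911, 0.412, 0.001, 0.002]
ft_force: [-0.1, 0.1, 0.0]
width: 0.0413
```

Call:
{"fn": "play_rows", "kwargs": {
  "motion": [
    [0.45,[-0.33,5.15,0],[0,0,-9.5]],
    [0.45,[0,0,0],[0,0,0]],
    [0.45,[0,0,0],[0,0,0]]
  ]
}}

```text
clock: 34.3
ee_pos: [0.6181, 0.0975, 0.3493]
tcp_rot: [0.94, 0.342, -0.001, 0.0]
ft_force: [-0.1, -0.2, -0.2]
width: 0.0414
```

```bash
python3 -c "
from h import *
C['b']=(.6186,.0979)
st('b')
im=optics.grab_frame('scene')
for o in red('scene',im,.121)[-4:]: print(*o)"
```

```text
t 34.3 p [0.6181 0.0975 0.3493] jaw 40.0 tilt [0.001 0.   ] w 0.0414 q7 0.07 F [-0.1 -0.2 -0.2] M [-0.054 -0.214 -0.015]
err [-0.5 -0.4] T about screw -0.015
[210.1  62.9] 226 [ 0.4623 -0.9545] 72.82868269635884 [ 64. 144.]
[285.2 213. ] 45 [ 0.6407 -0.0102] 33.848067979550024 [16. 30.]
[344.9 217.9] 130 [0.5148 0.0929] 128.05166455701016 [25. 50.]
[314.7 236.5] 119 [0.6191 0.1018] 134.3370395060784 [20. 51.]
```

Call:
{"fn": "play_rows", "kwargs": {
  "motion": [
    [0.45,[0.04,0.02,-2.4],[0,0,0]],
    [0.45,[0,0,-2.4],[0,0,0]],
    [0.45,[0,0,-2.1],[0,0,0]],
    [0,[0,0,0],[0,0,0]],
    [0,[0,0,0],[0,0,0]]
  ]
}}

```text
clock: 34.98
ee_pos: [0.6191, 0.0979, 0.281]
tcp_rot: [0.94, 0.341, 0.0, -0.0]
ft_force: [0.4, 1.1, -0.2]
width: 0.0259
```

Call:
{"fn": "play_rows", "kwargs": {
  "motion": [
    [0,[0,0,0],[0,0,0]],
    [0,[0,0,0],[0,0,-6]],
    [0,[0,0,0],[0,0,0]]
  ]
}}

```text
clock: 35.35
ee_pos: [0.6186, 0.0975, 0.2812]
tcp_rot: [0.956, 0.292, -0.0, 0.001]
ft_force: [-2.3, -0.9, 0.5]
width: 0.0136
```

```bash
python3 -c "
from h import *
av(5)"
```

```text
Traceback (most recent call last):
  File "h.py", line 28, in av
    s=state();L.append(np.r_[s['ft_force'],s['wrist_torque'][2]]);optics.grab_frame('top')
                                                                  ~~~~~~~~~~~~~~~~~^^^^^^^
ValueError: 200 camera calls are used up
```

Call:
{"fn": "play_rows", "kwargs": {
  "motion": [
    [0,[0,0,0],[0,0,-6]],
    [0,[0,0,0],[0,0,-6]],
    [0,[0,0,0],[0,0,0]]
  ]
}}

```text
clock: 35.88
ee_pos: [0.6185, 0.0973, 0.2806]
tcp_rot: [0.982, 0.191, -0.001, 0.001]
ft_force: [-4.1, -3.3, 0.7]
width: 0.0136
```

```bash
python3 -c "
from h import *
av(5)"
```

```text
Traceback (most recent call last):
  File "h.py", line 28, in av
    s=state();L.append(np.r_[s['ft_force'],s['wrist_torque'][2]]);optics.grab_frame('top')
                                                                  ~~~~~~~~~~~~~~~~~^^^^^^^
ValueError: 200 camera calls are used up
```

Camera calls are used up, so I'll read torque from single states between hold rows.

```bash
cat > rd.py <<'E'
from h import *
s=state();x,y,z,w=s['tcp_rot']
print(round(s['clock'],2),'jaw',np.degrees(np.arctan2(2*(x*y+z*w),1-2*(y*y+z*z))).round(1),'F',s['ft_force'].round(1),'Mz',s['wrist_torque'][2].round(3))
E
python3 rd.py
```

```text
35.88 jaw 22.0 F [-4.1 -3.3  0.7] Mz 0.157
```

Call:
{"fn": "play_rows", "kwargs": {
  "motion": [
    [0,[0,0,0],[0,0,0]]
  ]
}}

```text
clock: 36.0
ee_pos: [0.6185, 0.0973, 0.2805]
tcp_rot: [0.982, 0.191, -0.001, 0.0]
ft_force: [-3.6, -2.9, 0.3]
width: 0.0135
```

```bash
python3 rd.py
```

```text
36.0 jaw 22.0 F [-3.6 -2.9  0.3] Mz 0.203
```

Call:
{"fn": "play_rows", "kwargs": {
  "motion": [
    [0,[0,0,0],[0,0,0]]
  ]
}}

```text
clock: 36.12
ee_pos: [0.6185, 0.0973, 0.2804]
tcp_rot: [0.982, 0.191, -0.001, 0.0]
ft_force: [-4.1, -3.2, 1.0]
width: 0.0136
```

```bash
python3 rd.py
```

```text
36.12 jaw 22.0 F [-4.1 -3.2  1. ] Mz 0.214
```

Call:
{"fn": "play_rows", "kwargs": {
  "motion": [
    [0,[0,0,0],[0,0,0]]
  ]
}}

```text
clock: 36.25
ee_pos: [0.6185, 0.0972, 0.2804]
tcp_rot: [0.982, 0.191, -0.001, 0.0]
ft_force: [-4.8, -3.4, 0.7]
width: 0.0138
```

```bash
python3 rd.py
```

```text
36.25 jaw 22.0 F [-4.8 -3.4  0.7] Mz 0.211
```

Call:
{"fn": "play_rows", "kwargs": {
  "motion": [
    [0,[0,0,0],[0,0,-7]],
    [0,[0,0,0],[0,0,0]]
  ]
}}

```text
clock: 36.5
ee_pos: [0.6184, 0.0972, 0.2804]
tcp_rot: [0.992, 0.13, -0.001, 0.0]
ft_force: [-5.0, -3.4, 1.0]
width: 0.0135
```

```bash
python3 rd.py
```

```text
36.5 jaw 14.9 F [-5.  -3.4  1. ] Mz 0.32
```

Call:
{"fn": "play_rows", "kwargs": {
  "motion": [
    [0,[0,0,0],[0,0,0]]
  ]
}}

```text
clock: 36.62
ee_pos: [0.6184, 0.0972, 0.2803]
tcp_rot: [0.991, 0.131, -0.001, 0.0]
ft_force: [-4.0, -4.6, 1.1]
width: 0.0137
```

```bash
python3 rd.py
```

```text
36.62 jaw 15.0 F [-4.  -4.6  1.1] Mz 0.205
```

Call:
{"fn": "play_rows", "kwargs": {
  "motion": [
    [0,[0,0,0],[0,0,0]]
  ]
}}

```text
clock: 36.75
ee_pos: [0.6184, 0.0972, 0.2803]
tcp_rot: [0.991, 0.131, -0.001, 0.0]
ft_force: [-4.2, -2.4, 1.1]
width: 0.0137
```

```bash
python3 rd.py
```

```text
36.75 jaw 15.0 F [-4.2 -2.4  1.1] Mz 0.205
```

Call:
{"fn": "play_rows", "kwargs": {
  "motion": [
    [0,[0,0,0],[0,0,-8]],
    [0,[0,0,0],[0,0,0]]
  ]
}}

```text
clock: 37.0
ee_pos: [0.6182, 0.0972, 0.2803]
tcp_rot: [0.998, 0.061, -0.001, 0.001]
ft_force: [-4.2, -3.6, 0.5]
width: 0.014
```

```bash
python3 rd.py
```

```text
37.0 jaw 6.9 F [-4.2 -3.6  0.5] Mz 0.272
```

Call:
{"fn": "play_rows", "kwargs": {
  "motion": [
    [0,[0,0,0],[0,0,0]]
  ]
}}

```text
clock: 37.12
ee_pos: [0.6182, 0.0972, 0.2802]
tcp_rot: [0.998, 0.061, -0.001, 0.001]
ft_force: [-4.7, -3.3, 1.1]
width: 0.0135
```

```bash
python3 rd.py
```

```text
37.12 jaw 7.0 F [-4.7 -3.3  1.1] Mz 0.254
```

Call:
{"fn": "play_rows", "kwargs": {
  "motion": [
    [0,[0,0,0],[0,0,0]]
  ]
}}

```text
clock: 37.25
ee_pos: [0.6182, 0.0972, 0.2802]
tcp_rot: [0.998, 0.061, -0.001, 0.001]
ft_force: [-5.6, -3.7, 0.7]
width: 0.0137
```

```bash
python3 rd.py
```

```text
37.25 jaw 7.0 F [-5.6 -3.7  0.7] Mz 0.291
```

Call:
{"fn": "play_rows", "kwargs": {
  "motion": [
    [0,[0,0,0],[0,0,0]]
  ]
}}

```text
clock: 37.38
ee_pos: [0.6182, 0.0972, 0.2802]
tcp_rot: [0.998, 0.061, -0.001, 0.001]
ft_force: [-4.3, -3.2, 0.1]
width: 0.014
```

```bash
python3 rd.py
```

```text
37.38 jaw 7.0 F [-4.3 -3.2  0.1] Mz 0.236
```

Call:
{"fn": "play_rows", "kwargs": {
  "motion": [
    [0,[0,0,0],[0,0,0]]
  ]
}}

```text
clock: 37.5
ee_pos: [0.6182, 0.0972, 0.2802]
tcp_rot: [0.998, 0.061, -0.001, 0.001]
ft_force: [-4.9, -3.8, 0.3]
width: 0.0138
```

```bash
python3 rd.py
```

```text
37.5 jaw 7.0 F [-4.9 -3.8  0.3] Mz 0.251
```

Call:
{"fn": "play_rows", "kwargs": {
  "motion": [
    [0,[0,0,0],[0,0,-4]],
    [0,[0,0,0],[0,0,0]]
  ]
}}

```text
clock: 37.75
ee_pos: [0.6181, 0.0972, 0.2802]
tcp_rot: [1.0, 0.026, -0.001, 0.001]
ft_force: [-5.2, -3.5, -0.1]
width: 0.0139
```

```bash
python3 rd.py
```

```text
37.75 jaw 3.0 F [-5.2 -3.5 -0.1] Mz 0.354
```

Call:
{"fn": "play_rows", "kwargs": {
  "motion": [
    [0,[0,0,0],[0,0,0]]
  ]
}}

```text
clock: 37.88
ee_pos: [0.6181, 0.0972, 0.2801]
tcp_rot: [1.0, 0.027, -0.001, 0.001]
ft_force: [-5.2, -3.1, 0.7]
width: 0.0138
```

```bash
python3 rd.py
```

```text
37.88 jaw 3.0 F [-5.2 -3.1  0.7] Mz 0.298
```

Call:
{"fn": "play_rows", "kwargs": {
  "motion": [
    [0,[0,0,0],[0,0,0]]
  ]
}}

```text
clock: 38.0
ee_pos: [0.6182, 0.0972, 0.2802]
tcp_rot: [1.0, 0.027, -0.001, 0.001]
ft_force: [-4.3, -3.3, 0.0]
width: 0.0139
```

```bash
python3 rd.py
```

```text
38.0 jaw 3.0 F [-4.3 -3.3  0. ] Mz 0.32
```

Call:
{"fn": "play_rows", "kwargs": {
  "motion": [
    [0.45,[0,0,0],[0,0,0]],
    [0.45,[0,0,0],[0,0,0]],
    [0.45,[0,0,3.5],[0,0,9.6]],
    [0.45,[0,0,3.5],[0,0,9.6]],
    [0.45,[-3.25,-3.67,0],[0,0,9.6]]
  ]
}}

```text
clock: 38.62
ee_pos: [0.589, 0.0654, 0.3552]
tcp_rot: [0.96, 0.279, 0.006, -0.001]
ft_force: [0.3, -0.5, -1.0]
width: 0.0412
```

Call:
{"fn": "play_rows", "kwargs": {
  "motion": [
    [0.45,[-3.25,-3.67,0],[0,0,9.6]],
    [0.45,[-3.25,-3.67,0],[0,0,9.6]],
    [0.45,[0,0,0],[0,0,9.6]],
    [0.45,[0,0,0],[0,0,9.6]],
    [0.45,[0,0,0],[0,0,9.6]]
  ]
}}

```text
clock: 39.25
ee_pos: [0.5222, -0.012, 0.3517]
tcp_rot: [0.766, 0.643, 0.002, 0.001]
ft_force: [0.2, 0.0, 0.3]
width: 0.0411
```

Call:
{"fn": "play_rows", "kwargs": {
  "motion": [
    [0.45,[0,0,0],[0,0,9.6]],
    [0.45,[0,0,0],[0,0,9.6]],
    [0.45,[0,0,0],[0,0,0]]
  ]
}}

```text
clock: 39.62
ee_pos: [0.5221, -0.012, 0.3512]
tcp_rot: [0.65, 0.76, 0.002, 0.0]
ft_force: [0.3, -0.2, 1.0]
width: 0.0414
```

```bash
python3 rd.py
```

```text
39.62 jaw 98.9 F [ 0.3 -0.2  1. ] Mz 0.069
```

Knob b is at about 0.3 N m. Now d.

Call:
{"fn": "play_rows", "kwargs": {
  "motion": [
    [0.45,[-0.05,0,-2.4],[0,0,0]],
    [0.45,[0,0,-2.4],[0,0,0]],
    [0.45,[0,0,-2.3],[0,0,0]],
    [0,[0,0,0],[0,0,0]],
    [0,[0,0,0],[0,0,0]]
  ]
}}

```text
clock: 40.25
ee_pos: [0.5213, -0.012, 0.2803]
tcp_rot: [0.65, 0.76, 0.0, 0.0]
ft_force: [0.1, -0.2, 0.3]
width: 0.0261
```

Call:
{"fn": "play_rows", "kwargs": {
  "motion": [
    [0,[0,0,0],[0,0,0]],
    [0,[0,0,0],[0,0,-6]],
    [0,[0,0,0],[0,0,0]]
  ]
}}

```text
clock: 40.62
ee_pos: [0.5213, -0.0121, 0.2806]
tcp_rot: [0.689, 0.725, 0.001, 0.001]
ft_force: [1.0, 0.6, -0.8]
width: 0.0139
```

```bash
python3 rd.py
```

```text
40.62 jaw 93.0 F [ 1.   0.6 -0.8] Mz 0.103
```

Call:
{"fn": "play_rows", "kwargs": {
  "motion": [
    [0,[0,0,0],[0,0,0]]
  ]
}}

```text
clock: 40.75
ee_pos: [0.5213, -0.0122, 0.2803]
tcp_rot: [0.688, 0.726, 0.001, 0.0]
ft_force: [0.9, 0.8, -0.5]
width: 0.0137
```

```bash
python3 rd.py
```

```text
40.75 jaw 93.0 F [ 0.9  0.8 -0.5] Mz 0.11
```

Call:
{"fn": "play_rows", "kwargs": {
  "motion": [
    [0,[0,0,0],[0,0,0]]
  ]
}}

```text
clock: 40.88
ee_pos: [0.5213, -0.0122, 0.2801]
tcp_rot: [0.689, 0.725, 0.001, 0.0]
ft_force: [2.3, 1.5, -0.5]
width: 0.0136
```

```bash
python3 rd.py
```

```text
40.88 jaw 93.0 F [ 2.3  1.5 -0.5] Mz 0.092
```

Call:
{"fn": "play_rows", "kwargs": {
  "motion": [
    [0,[0,0,0],[0,0,-7]],
    [0,[0,0,0],[0,0,-7]],
    [0,[0,0,0],[0,0,0]]
  ]
}}

```text
clock: 41.25
ee_pos: [0.5213, -0.0123, 0.2801]
tcp_rot: [0.772, 0.636, 0.0, 0.001]
ft_force: [2.8, 0.7, -0.2]
width: 0.0138
```

```bash
python3 rd.py
```

```text
41.25 jaw 79.0 F [ 2.8  0.7 -0.2] Mz 0.208
```

Call:
{"fn": "play_rows", "kwargs": {
  "motion": [
    [0,[0,0,0],[0,0,0]]
  ]
}}

```text
clock: 41.38
ee_pos: [0.5213, -0.0124, 0.28]
tcp_rot: [0.771, 0.636, 0.001, 0.0]
ft_force: [2.7, 1.5, 1.1]
width: 0.0142
```

```bash
python3 rd.py
```

```text
41.38 jaw 79.1 F [2.7 1.5 1.1] Mz 0.146
```

Call:
{"fn": "play_rows", "kwargs": {
  "motion": [
    [0,[0,0,0],[0,0,0]]
  ]
}}

```text
clock: 41.5
ee_pos: [0.5213, -0.0124, 0.2799]
tcp_rot: [0.772, 0.636, 0.001, 0.0]
ft_force: [3.3, 0.9, 0.8]
width: 0.0141
```

```bash
python3 rd.py
```

```text
41.5 jaw 79.0 F [3.3 0.9 0.8] Mz 0.171
```

Torque is about 0.18 N m at jaw 79°, so about 18° more.

Call:
{"fn": "play_rows", "kwargs": {
  "motion": [
    [0,[0,0,0],[0,0,-6]],
    [0,[0,0,0],[0,0,-6]],
    [0,[0,0,0],[0,0,0]]
  ]
}}

```text
clock: 41.88
ee_pos: [0.5212, -0.0125, 0.2799]
tcp_rot: [0.834, 0.552, 0.0, 0.0]
ft_force: [3.2, 1.4, -0.2]
width: 0.0138
```

```bash
python3 rd.py
```

```text
41.88 jaw 67.0 F [ 3.2  1.4 -0.2] Mz 0.282
```

Call:
{"fn": "play_rows", "kwargs": {
  "motion": [
    [0,[0,0,0],[0,0,0]]
  ]
}}

```text
clock: 42.0
ee_pos: [0.5212, -0.0125, 0.2799]
tcp_rot: [0.834, 0.552, 0.0, 0.0]
ft_force: [5.1, -0.1, 0.1]
width: 0.0138
```

```bash
python3 rd.py
```

```text
42.0 jaw 67.0 F [ 5.1 -0.1  0.1] Mz 0.229
```

Call:
{"fn": "play_rows", "kwargs": {
  "motion": [
    [0,[0,0,0],[0,0,0]]
  ]
}}

```text
clock: 42.12
ee_pos: [0.5212, -0.0126, 0.2799]
tcp_rot: [0.834, 0.552, 0.0, 0.0]
ft_force: [4.7, -0.3, 0.7]
width: 0.0136
```

```bash
python3 rd.py
```

```text
42.12 jaw 67.0 F [ 4.7 -0.3  0.7] Mz 0.26
```

Call:
{"fn": "play_rows", "kwargs": {
  "motion": [
    [0,[0,0,0],[0,0,0]]
  ]
}}

```text
clock: 42.25
ee_pos: [0.5212, -0.0126, 0.2798]
tcp_rot: [0.834, 0.551, 0.0, 0.0]
ft_force: [4.4, -0.4, -0.3]
width: 0.0139
```

```bash
python3 rd.py
```

```text
42.25 jaw 66.9 F [ 4.4 -0.4 -0.3] Mz 0.276
```

Call:
{"fn": "play_rows", "kwargs": {
  "motion": [
    [0,[0,0,0],[0,0,-6]],
    [0,[0,0,0],[0,0,0]]
  ]
}}

```text
clock: 42.5
ee_pos: [0.5211, -0.0126, 0.2799]
tcp_rot: [0.862, 0.507, 0.0, 0.0]
ft_force: [5.4, -0.1, 0.1]
width: 0.0137
```

```bash
python3 rd.py
```

```text
42.5 jaw 61.0 F [ 5.4 -0.1  0.1] Mz 0.316
```

Call:
{"fn": "play_rows", "kwargs": {
  "motion": [
    [0,[0,0,0],[0,0,0]]
  ]
}}

```text
clock: 42.62
ee_pos: [0.5212, -0.0126, 0.2798]
tcp_rot: [0.861, 0.508, 0.0, 0.0]
ft_force: [4.9, -0.5, 0.1]
width: 0.0139
```

```bash
python3 rd.py
```

```text
42.62 jaw 61.0 F [ 4.9 -0.5  0.1] Mz 0.341
```

Call:
{"fn": "play_rows", "kwargs": {
  "motion": [
    [0,[0,0,0],[0,0,0]]
  ]
}}

```text
clock: 42.75
ee_pos: [0.5211, -0.0126, 0.2798]
tcp_rot: [0.861, 0.508, 0.0, 0.0]
ft_force: [5.7, -0.6, 0.2]
width: 0.0138
```

```bash
python3 rd.py
```

```text
42.75 jaw 61.0 F [ 5.7 -0.6  0.2] Mz 0.334
```

Call:
{"fn": "play_rows", "kwargs": {
  "motion": [
    [0.45,[0,0,0],[0,0,0]],
    [0.45,[0,0,0],[0,0,0]],
    [0.45,[0,0,3.5],[0,0,0]],
    [0.45,[0,0,3.5],[0,0,0]],
    [0.45,[-0.35,5.15,0],[0,0,-7.3]]
  ]
}}

```text
clock: 43.38
ee_pos: [0.5187, 0.0342, 0.3509]
tcp_rot: [0.896, 0.445, -0.0, 0.001]
ft_force: [-0.1, 1.0, -0.1]
width: 0.0412
```

Call:
{"fn": "play_rows", "kwargs": {
  "motion": [
    [0.45,[-0.35,5.15,0],[0,0,-7.3]],
    [0.45,[0,0,0],[0,0,-7.3]],
    [0.45,[0,0,0],[0,0,0]],
    [0.45,[0,0,0],[0,0,0]]
  ]
}}

```text
clock: 43.88
ee_pos: [0.5136, 0.0896, 0.3493]
tcp_rot: [0.942, 0.334, -0.001, 0.0]
ft_force: [0.6, 0.1, -0.5]
width: 0.0412
```

```bash
python3 rd.py
```

```text
43.88 jaw 39.1 F [ 0.6  0.1 -0.5] Mz -0.006
```

d is at about 0.32 N m. I'll re-check a, turning only back to its previous held angle.

Call:
{"fn": "play_rows", "kwargs": {
  "motion": [
    [0.45,[0.08,0.15,-2.4],[0,0,0]],
    [0.45,[0,0,-2.4],[0,0,0]],
    [0.45,[0,0,-2.1],[0,0,0]],
    [0,[0,0,0],[0,0,0]],
    [0,[0,0,0],[0,0,0]]
  ]
}}

```text
clock: 44.5
ee_pos: [0.515, 0.0921, 0.2811]
tcp_rot: [0.943, 0.334, 0.0, -0.0]
ft_force: [1.2, -0.1, -0.0]
width: 0.0259
```

Call:
{"fn": "play_rows", "kwargs": {
  "motion": [
    [0,[0,0,0],[0,0,0]],
    [0,[0,0,0],[0,0,-8]],
    [0,[0,0,0],[0,0,-8]],
    [0,[0,0,0],[0,0,0]]
  ]
}}

```text
clock: 45.0
ee_pos: [0.5142, 0.0915, 0.281]
tcp_rot: [0.98, 0.2, -0.001, 0.001]
ft_force: [-2.5, -3.4, 0.4]
width: 0.014
```

```bash
python3 rd.py
```

```text
45.0 jaw 23.1 F [-2.5 -3.4  0.4] Mz 0.269
```

Call:
{"fn": "play_rows", "kwargs": {
  "motion": [
    [0,[0,0,0],[0,0,0]]
  ]
}}

```text
clock: 45.12
ee_pos: [0.5142, 0.0914, 0.2807]
tcp_rot: [0.98, 0.201, -0.001, 0.001]
ft_force: [-3.0, -3.8, 1.0]
width: 0.0137
```

```bash
python3 rd.py
```

```text
45.12 jaw 23.2 F [-3.  -3.8  1. ] Mz 0.186
```

Call:
{"fn": "play_rows", "kwargs": {
  "motion": [
    [0,[0,0,0],[0,0,0]]
  ]
}}

```text
clock: 45.25
ee_pos: [0.5143, 0.0914, 0.2806]
tcp_rot: [0.98, 0.2, -0.001, 0.001]
ft_force: [-3.6, -4.6, -0.0]
width: 0.0136
```

```bash
python3 rd.py
```

```text
45.25 jaw 23.1 F [-3.6 -4.6 -0. ] Mz 0.251
```

Call:
{"fn": "play_rows", "kwargs": {
  "motion": [
    [0,[0,0,0],[0,0,0]]
  ]
}}

```text
clock: 45.38
ee_pos: [0.5143, 0.0914, 0.2805]
tcp_rot: [0.98, 0.2, -0.001, 0.001]
ft_force: [-3.8, -4.8, 0.2]
width: 0.0137
```

```bash
python3 rd.py
```

```text
45.38 jaw 23.1 F [-3.8 -4.8  0.2] Mz 0.226
```

Call:
{"fn": "play_rows", "kwargs": {
  "motion": [
    [0,[0,0,0],[0,0,0]]
  ]
}}

```text
clock: 45.5
ee_pos: [0.5143, 0.0913, 0.2805]
tcp_rot: [0.98, 0.2, -0.001, 0.0]
ft_force: [-3.1, -4.5, 0.4]
width: 0.0135
```

```bash
python3 rd.py
```

```text
45.5 jaw 23.1 F [-3.1 -4.5  0.4] Mz 0.248
```

a has relaxed slightly, to about 0.24 N m, so I'll top it up by 7° and then check c.

Call:
{"fn": "play_rows", "kwargs": {
  "motion": [
    [0,[0,0,0],[0,0,-7]],
    [0,[0,0,0],[0,0,0]]
  ]
}}

```text
clock: 45.75
ee_pos: [0.5142, 0.0914, 0.2805]
tcp_rot: [0.99, 0.139, -0.001, 0.001]
ft_force: [-3.4, -4.6, -0.4]
width: 0.0137
```

```bash
python3 rd.py
```

```text
45.75 jaw 16.0 F [-3.4 -4.6 -0.4] Mz 0.34
```

Call:
{"fn": "play_rows", "kwargs": {
  "motion": [
    [0,[0,0,0],[0,0,0]]
  ]
}}

```text
clock: 45.88
ee_pos: [0.5142, 0.0913, 0.2805]
tcp_rot: [0.99, 0.14, -0.001, 0.001]
ft_force: [-2.4, -4.2, 0.3]
width: 0.0137
```

```bash
python3 rd.py
```

```text
45.88 jaw 16.1 F [-2.4 -4.2  0.3] Mz 0.284
```

Call:
{"fn": "play_rows", "kwargs": {
  "motion": [
    [0,[0,0,0],[0,0,0]]
  ]
}}

```text
clock: 46.0
ee_pos: [0.5142, 0.0914, 0.2804]
tcp_rot: [0.99, 0.14, -0.001, 0.001]
ft_force: [-2.5, -4.3, 0.8]
width: 0.0136
```

```bash
python3 rd.py
```

```text
46.0 jaw 16.1 F [-2.5 -4.3  0.8] Mz 0.304
```

Call:
{"fn": "play_rows", "kwargs": {
  "motion": [
    [0.45,[0,0,0],[0,0,0]],
    [0.45,[0,0,0],[0,0,0]],
    [0.45,[0,0,3.5],[0,0,10]],
    [0.45,[0,0,3.5],[0,0,10]],
    [0.45,[3.65,-3.25,0],[0,0,10]]
  ]
}}

```text
clock: 46.62
ee_pos: [0.5515, 0.0641, 0.3551]
tcp_rot: [0.918, 0.397, 0.004, 0.0]
ft_force: [1.3, -0.4, 0.3]
width: 0.0412
```

Call:
{"fn": "play_rows", "kwargs": {
  "motion": [
    [0.45,[3.65,-3.25,0],[0,0,10]],
    [0.45,[3.7,-3.25,0],[0,0,10]],
    [0.45,[0,0,0],[0,0,10]],
    [0.45,[0,0,0],[0,0,0]],
    [0.45,[0,0,0],[0,0,0]]
  ]
}}

```text
clock: 47.25
ee_pos: [0.6245, -0.0043, 0.351]
tcp_rot: [0.788, 0.615, 0.001, -0.0]
ft_force: [0.0, 0.8, 0.0]
width: 0.0413
```

```bash
python3 rd.py
```

```text
47.25 jaw 75.9 F [0.  0.8 0. ] Mz -0.019
```

Call:
{"fn": "play_rows", "kwargs": {
  "motion": [
    [0.45,[0.06,-0.06,-2.4],[0,0,0]],
    [0.45,[0,0,-2.4],[0,0,0]],
    [0.45,[0,0,-2.3],[0,0,0]],
    [0,[0,0,0],[0,0,0]],
    [0,[0,0,0],[0,0,0]]
  ]
}}

```text
clock: 47.88
ee_pos: [0.6255, -0.0057, 0.2798]
tcp_rot: [0.788, 0.616, 0.0, -0.0]
ft_force: [0.7, 0.1, 0.3]
width: 0.026
```

Call:
{"fn": "play_rows", "kwargs": {
  "motion": [
    [0,[0,0,0],[0,0,0]],
    [0,[0,0,0],[0,0,-8]],
    [0,[0,0,0],[0,0,-8]],
    [0,[0,0,0],[0,0,0]]
  ]
}}

```text
clock: 48.38
ee_pos: [0.6256, -0.0059, 0.2808]
tcp_rot: [0.866, 0.501, 0.001, 0.001]
ft_force: [0.6, -1.0, 0.3]
width: 0.0139
```

```bash
python3 rd.py
```

```text
48.38 jaw 60.1 F [ 0.6 -1.   0.3] Mz 0.26
```

Call:
{"fn": "play_rows", "kwargs": {
  "motion": [
    [0,[0,0,0],[0,0,0]]
  ]
}}

```text
clock: 48.5
ee_pos: [0.6256, -0.006, 0.2804]
tcp_rot: [0.865, 0.501, 0.001, 0.0]
ft_force: [0.5, 0.2, -0.4]
width: 0.0137
```

```bash
python3 rd.py
```

```text
48.5 jaw 60.2 F [ 0.5  0.2 -0.4] Mz 0.281
```

Call:
{"fn": "play_rows", "kwargs": {
  "motion": [
    [0,[0,0,0],[0,0,0]]
  ]
}}

```text
clock: 48.62
ee_pos: [0.6257, -0.0061, 0.2801]
tcp_rot: [0.866, 0.501, 0.001, 0.0]
ft_force: [1.7, -0.6, -0.7]
width: 0.014
```

```bash
python3 rd.py
```

```text
48.62 jaw 60.1 F [ 1.7 -0.6 -0.7] Mz 0.253
```

Call:
{"fn": "play_rows", "kwargs": {
  "motion": [
    [0,[0,0,0],[0,0,0]]
  ]
}}

```text
clock: 48.75
ee_pos: [0.6256, -0.0061, 0.2799]
tcp_rot: [0.866, 0.5, 0.001, 0.0]
ft_force: [2.2, -0.2, 0.0]
width: 0.0136
```

```bash
python3 rd.py
```

```text
48.75 jaw 60.0 F [ 2.2 -0.2  0. ] Mz 0.269
```

Call:
{"fn": "play_rows", "kwargs": {
  "motion": [
    [0,[0,0,0],[0,0,0]]
  ]
}}

```text
clock: 48.88
ee_pos: [0.6256, -0.0061, 0.2799]
tcp_rot: [0.866, 0.5, 0.001, 0.0]
ft_force: [2.1, -0.7, 1.1]
width: 0.0139
```

```bash
python3 rd.py
```

```text
48.88 jaw 60.0 F [ 2.1 -0.7  1.1] Mz 0.263
```

c holds at about 0.27 N m, which is fine. I'll let go, retreat and hand in.

Call:
{"fn": "play_rows", "kwargs": {
  "motion": [
    [0.45,[0,0,0],[0,0,0]],
    [0.45,[0,0,0],[0,0,0]],
    [0.45,[0,0,4],[0,0,0]],
    [0.45,[0,0,5],[0,0,0]],
    [0.45,[0,0,5],[0,0,0]]
  ]
}}

```text
clock: 49.5
ee_pos: [0.6248, -0.0062, 0.4207]
tcp_rot: [0.866, 0.5, -0.001, -0.0]
ft_force: [0.0, 0.5, 0.3]
width: 0.0412
```

Call:
{"fn": "play_rows", "kwargs": {
  "motion": [
    [0.45,[0,0,0],[0,0,0]],
    [0.45,[0,0,0],[0,0,0]],
    [0.45,[0,0,0],[0,0,0]]
  ]
}}

```text
clock: 49.88
ee_pos: [0.6247, -0.0065, 0.418]
tcp_rot: [0.866, 0.5, -0.001, -0.001]
ft_force: [-0.8, 0.1, -0.2]
width: 0.0412
```

```bash
python3 rd.py; python3 -c "
from plant import ticket
print(ticket.finish_job())"
```

```text
49.88 jaw 60.0 F [-0.8  0.1 -0.2] Mz -0.027
the job is handed in; nothing more can be done
None
```

I tightened the four knobs crisscross in two passes (a, c, b, d each time), and handed the job in at about 50 s of the 72 s allowed. No verdict was reported.

- **First pass:** the torques were about 0.095 N m on a, 0.09 on c plus a 2° nudge I didn't read, 0.11 on b and 0.11 on d.
- **Second pass:** the torques were about 0.29 on a, 0.295 on c, 0.3 on b and 0.32 on d.
- **Final checks:** on re-feeling, a had dropped to about 0.24 N m, so I brought it back to about 0.3. c still held about 0.27. I did not re-check b or d.
- **How sure the torques are:** single torque readings scatter by about 0.03 N m, so I used averages. The camera calls ran out partway through b's second pass. From then on I averaged only 3 to 5 readings, and took no picture at the end.
- **At hand-in:** the gripper was open and about 14 cm above the knobs, with no contact force beyond the sensor noise.

I saw no contact with the bystanders or the crank handle, but with no closing picture I did not check their positions.

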